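# Sort stripped pump parts into the kitting inserts

## Robot

A 6-joint arm with a two-finger parallel gripper is mounted at the origin on a cart in front of the work surface, level with it; the furniture and walls round the work are solid. World frame = base frame: x ahead of the robot, y to its left, z up, the work surface at z = 0. Lengths are in m, angles in rad, forces in N, time in s.
With the tool pointing down it reaches from about 0.35 to 0.875 m from the base axis. Payload 15.5 kg.
Tool frame: the origin (TCP) lies midway between the tips of the shut fingers; the grasp point (between the pads) lies 19 mm behind it; z points along the fingers, y is the direction in which the jaws open and shut (so a half turn about z gives the same grasp; the last joint's range is limited). The gripper opens to 85 mm and grips with 20 to 120 N. Pads are 22 mm wide; open, the fingers measure 114 mm over their backs; the gripper's body (76 mm by 85 mm) begins 54 mm behind the grasp point. The pads swing forward as they close: fully open they stand 13 mm farther back than shut.
Start: joints at [1.016, 0.494, 1.345, -0, 1.302, -0.096], TCP at [0.277, 0.56, 0.231] pointing down, gripper open.
Joint ranges: [-2.91, 2.91], [-0.82, 2.16], [0.22, 2.67], [-1.22, 4.37], [0.12, 2.79], [-3.08, 3.08]. Speed limits (rad/s): [1.89, 1.89, 2.57, 3.01, 3.01, 3.01].

## Interface

Orientations are given as a unit quaternion [x, y, z, w].
In Python, from cell import status, viewer, ctrl gives the robot as it stands.
- The arm moves only by the shell command python3 -m crank 'ROWS' [FORCE]. ROWS is JSON, a list of rows, each an object with "travel": the shift along the tool's x, y, z as a fraction of full scale, a list of three; "turn": the turn, a rotation vector about the tool's x, y, z as a fraction of full scale, a list of three; "hand": the closure, from -1 (fully open) to 1 (shut). In form: [{"travel": [dx, dy, dz], "turn": [wx, wy, wz], "hand": hand}, ...]. A call has 1 to 12 rows; each row shifts and turns the commanded pose from where the row before left it, along the tool's axes as they then stand; what a row does not reach is not made up. Full scale, the value 1, is 40 mm for a shift and 0.1 rad for a turn. A row lasts 1/12 s, in which the tool goes at most 41.7 mm and 7.16 degrees, less where a joint would pass 70% of its speed; a pose out of reach is approached as far as the arm can. A call with a number of a shift or a turn outside -1 to 1 is refused whole. A call with a gripper value outside its range is refused whole. The fingers move at their own pace and stop on an object; FORCE is the grip in N (left out, the last holds). Time passes only in rows, so rows that do not move let the fingers close. It gives the time, the measured TCP pose, the force and the opening at its end, in the units of the state.
- status.get_obs(): the state, without advancing time (a new reading comes with each control period).
- viewer.grab_frame(name): name is "scene" or "side" or "wrist"; returns a dict with "color" (400x640x3 uint8, blue, green, red), "K" (3x3 intrinsics, pixels), "pose" (4x4, takes a point from camera to world coordinates). Camera axes: x right, y up, looking along -z (the intrinsics and any distortion apply to the point x, -y, -z); pixel columns grow to the right and rows downward; lengths in m; the calibration is good to about 2 mm. A picture is of the moment at which its call begins. There is no depth.
- ctrl.job_done(): hands the job in, once; it reports no verdict.
The state is a dict: "t": time; "joint_positions": joint angles; "joint_vel": joint speeds; "joint_torque": joint torques, N m; "tool_pos": TCP position; "tcp_rot": TCP orientation; "force": force on the tool from outside, world axes, zero at the start; "moment": the same for the moment, N m; "finger_gap": finger opening in m.
Only numpy, scipy, OpenCV 4.12 (cv2) and the standard library are available. Lean on these libraries where they do the work, as an engineer would, in place of code of your own. Each camera call takes 0.05 s, during which the arm holds its last target. There are 200 camera calls.

## Task

The cleaned parts of the stripped pump lie mixed on the bench. Sort them into the kitting inserts: put the brass bush, the elbow union, the bronze thrust ring, the longer black socket screw and the shorter one each into the insert whose pocket is cut for it, down on the pocket floor, and leave all five lying there.

Things in the scene. Friction and masses are not known exactly. Their poses are not given: they have to be found in the camera images.
- bush_centre (a point): Brass bush lying on its side: a plain barrel 52 mm across and 94 mm long, 0.6 kg. This point: its centre, 26 mm above what it lies on; its y runs along the barrel, z up. Either end may lead.
- elbow_nut (a point): Elbow union lying flat, black with yellow nuts, L-shaped, 63 x 82 x 44 mm high, 0.34 kg. This point: middle of the hex nut on the leg along y, 22 mm up; nut 37 mm wide (x), 11 mm long: grip there, closing along x. From this point the elbow spans x -44 to +19 mm, y -19 to +61 mm; its second leg points to -x, at y +22 to +61 mm.
- thrust_ring_centre (a point): Flat bronze thrust ring, 58 mm outside diameter, 5 mm thick, about 45 mm bore, 0.06 kg, lying flat. This point: its centre, half-way up. Grip it across the outside.
- screw_long_centre (a point): The longer black socket-head screw, 90 mm long, shank 10 mm, head 16 mm across and 10 mm long, lying on its side. This point: mid-length, 8 mm above what it lies on; its y runs along the screw towards the head, z up. Grip the shank at mid-length. The head may lie at either end of its slot.
- screw_short_centre (a point): The shorter black socket-head screw, 60 mm long, shank 10 mm, head 16 mm across and 10 mm long, lying on its side. This point: mid-length, 8 mm above what it lies on; its y runs along the screw towards the head, z up. Grip the shank at mid-length. The head may lie at either end of its slot.
- insert_bush_floor (a point): Fixed kitting insert, dark board on a light base, 96 x 124 x 18 mm high, with a plain oblong pocket 64 mm wide and 106 mm long 12 mm deep; its floor is the light base, 6 mm above the bench. This point: pocket centre, on the floor; y along the pocket, x across, z up. For the bush, which stands 40 mm proud of the insert: no finger scoop, so hold it in its upper half.
- insert_elbow_floor (a point): Fixed kitting insert, dark board on a light base, 96 x 124 x 18 mm high, with an L-shaped pocket 12 mm deep; its floor is the light base, 6 mm above the bench. For the elbow, one way round, 5 to 7 mm to spare. This point: on the floor, below where the elbow's nut point belongs, axes as that point's with the elbow home. The nut stands 32 mm proud; no finger scoop, so hold its upper half.
- insert_ring_floor (a point): Fixed kitting insert, dark board on a light base, 96 x 124 x 18 mm high, with a round pocket 72 mm across 12 mm deep; its floor is the light base, 6 mm above the bench. A finger scoop as deep, 42 mm wide (x) and 112 mm long (y), crosses its middle. This point: pocket centre, on the floor; y along the scoop, x across, z up. For the thrust ring; grip it along y.
- insert_long_floor (a point): Fixed kitting insert, dark board on a light base, 96 x 124 x 18 mm high, with a straight slot 26 mm wide and 102 mm long 12 mm deep; its floor is the light base, 6 mm above the bench. A finger scoop as deep, 80 mm long (x) and 36 mm wide (y), crosses its middle. This point: pocket centre, on the floor; y along the slot, x across, z up. For the longer screw.
- insert_short_floor (a point): Fixed kitting insert, dark board on a light base, 96 x 124 x 18 mm high, with a straight slot 26 mm wide and 72 mm long 12 mm deep; its floor is the light base, 6 mm above the bench. A finger scoop as deep, 80 mm long (x) and 36 mm wide (y), crosses its middle. This point: pocket centre, on the floor; y along the slot, x across, z up. For the shorter screw.

How it is judged:
By the outcome, as a careful person would: the job done as asked, in the order asked, and still so for the second after the job is handed in, with the robot touching nothing.
It also fails if it takes over 102 s, if anything falls off the work surface, if the arm or the gripper's body presses on something with over 40 N, if the wrist force passes 120 N, or if a joint passes its speed limit or range.

## Working session

There is one attempt and no reset: what is moved stays moved. The work goes in short steps, Python scripts to look and compute and a shell command to move; the robot and the scene stay as the last step left them, time stands still between calls to the robot, and variables do not carry over. Pictures are saved under pics/ and viewed, about 12 in all and at most 16, crops included, and the job is handed in when it is done.

```bash
mkdir -p pics; ls; cat > h.py <<'E'
import numpy as np,cv2
from cell import status,viewer,ctrl
from scipy.spatial.transform import Rotation as R
def grab(n):
    f=viewer.grab_frame(n); return f
def ray(f,u,v,z):
    K=np.array(f["K"]);P=np.array(f["pose"])
    d=np.linalg.inv(K)@[u,v,1]; d=P[:3,:3]@[d[0],-d[1],-d[2]]
    o=P[:3,3]; return o+d*(z-o[2])/d[2]
def proj(f,p):
    K=np.array(f["K"]);P=np.array(f["pose"])
    c=P[:3,:3].T@(np.array(p)-P[:3,3]); q=K@[c[0],-c[1],-c[2]]; return q[:2]/q[2]
E
python3 - <<'E'
from h import *
print(status.get_obs())
for n in("scene","side","wrist"):
    f=grab(n);print(n,f.keys(),np.round(f["K"],1).tolist(),np.round(f["pose"],3).tolist())
    cv2.imwrite(f"pics/{n}0.png",f["color"])
E
```

```text
pics
{'t': 0.0, 'joint_positions': array([ 1.01652182e+00,  4.94187784e-01,  1.34611804e+00, -1.91911532e-05,
        1.30247634e+00, -9.55140584e-02]), 'joint_vel': array([ 2.19330646e-04,  1.26564064e-04,  7.57430940e-04,  1.80569130e-04,
       -2.50704437e-03,  9.11099376e-05]), 'joint_torque': array([ 8.24482031e-04, -8.82195783e+01, -3.83861482e+01, -5.17324611e-05,
        1.02429092e-02, -1.79649614e-04]), 'tool_pos': array([0.27660108, 0.56007596, 0.23070182]), 'tcp_rot': array([ 2.27371503e-01,  9.73807910e-01, -5.66596024e-04, -1.81085181e-04]), 'force': array([-1.09068617,  0.81170136,  0.17460154]), 'moment': array([ 0.02567733,  0.01457506, -0.03383716]), 'finger_gap': 0.0855578190484237}
scene dict_keys(['color', 'K', 'pose']) [[404.8, 0.0, 318.4], [0.0, 404.8, 197.4], [0.0, 0.0, 1.0]] [[-0.576, 0.411, -0.706, -0.093], [-0.817, -0.283, 0.502, 0.487], [0.006, 0.866, 0.499, 0.501], [0.0, 0.0, 0.0, 1.0]]
side dict_keys(['color', 'K', 'pose']) [[383.5, 0.0, 316.4], [0.0, 383.5, 203.9], [0.0, 0.0, 1.0]] [[0.998, 0.023, -0.051, 0.522], [-0.056, 0.433, -0.9, -0.929], [0.001, 0.901, 0.434, 0.498], [0.0, 0.0, 0.0, 1.0]]
wrist dict_keys(['color', 'K', 'pose']) [[340.7, 0.0, 320.8], [0.0, 340.7, 202.8], [0.0, 0.0, 1.0]] [[0.442, -0.863, -0.244, 0.215], [0.897, 0.425, 0.122, 0.59], [-0.001, -0.273, 0.962, 0.373], [0.0, 0.0, 0.0, 1.0]]
```

View pics/scene0.png

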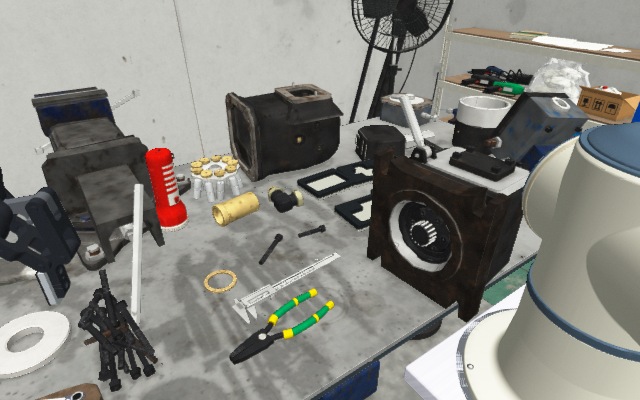

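View pics/side0.png

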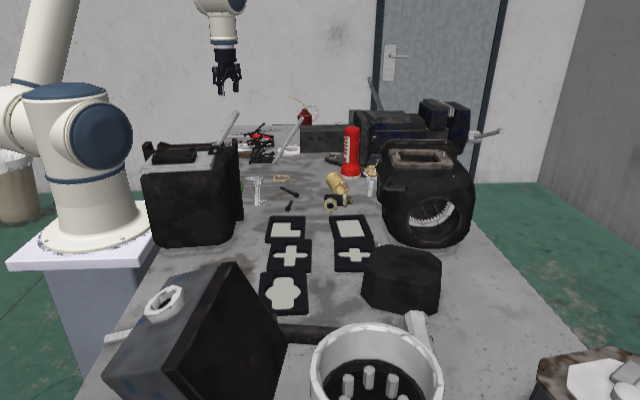

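The scene view shows the bush at (237,209), elbow (285,200), ring (220,282), long screw (270,248) and short screw (312,231). The side view shows the inserts: elbow (288,230), bush (351,228), two crosses (290,256) and (352,256), ring (284,293).

```bash
python3 - <<'E'
from h import *
f=grab("side");c=cv2.imread("pics/side0.png")
for n,(u,v),z in [("Ielb",(288,230),.018),("Ibush",(351,228),.006),("I1",(290,256),.006),("I2",(352,256),.006),("Iring",(284,293),.006)]:
    print(n,ray(f,u,v,z).round(3))
# pockets: light components in crop
g=c.min(2); m=(g>110).astype(np.uint8)
x0,y0,x1,y1=255,208,400,320
n,l,s,ce=cv2.connectedComponentsWithStats(m[y0:y1,x0:x1])
for i in range(1,n):
    if 100<s[i,4]<2500:
        cs,_=cv2.findContours((l==i).astype(np.uint8),0,2)
        p=cs[0][:,0]+[x0,y0]; w=np.array([ray(f,u,v,.018)[:2] for u,v in p],np.float32)
        print(s[i],ce[i]+[x0,y0],[np.round(a,3) for a in cv2.minAreaRect(w)])
a=cv2.resize(c[205:320,220:400],None,fx=4.4,fy=4.4,interpolation=cv2.INTER_CUBIC);cv2.imwrite("pics/sc.png",a)
f=grab("scene");c=cv2.imread("pics/scene0.png")
for n,(u,v),z in [("bush",(237,209),.026),("elb",(285,200),.022),("ring",(220,282),.0025),("long",(270,248),.008),("short",(312,231),.008)]:
    print(n,ray(f,u,v,z).round(3))
a=cv2.resize(c[170:310,180:345],None,fx=4.2,fy=4.2,interpolation=cv2.INTER_CUBIC);cv2.imwrite("pics/cc.png",a)
E
```

```text
Ielb [ 0.498 -0.081  0.018]
Ibush [ 0.662 -0.059  0.006]
I1 [ 0.503 -0.182  0.006]
I2 [ 0.646 -0.19   0.006]
Iring [ 0.492 -0.314  0.006]
[  0   0  74  19 448] [286.91517857 213.41071429] [array([0.509, 0.005]), array([0.202, 0.106]), np.float64(4.998)]
[ 77   0  63  38 708] [369.66101695 222.52683616] [array([ 0.684, -0.064]), array([0.2  , 0.136]), np.float64(88.979)]
[ 82  12  28  17 375] [349.73866667 228.13066667] [array([ 0.655, -0.078]), array([0.059, 0.085]), np.float64(2.273)]
[ 16  15  30  14 329] [283.63829787 230.3343465 ] [array([ 0.492, -0.078]), array([0.067, 0.073]), np.float64(86.884)]
[  0  23  16  63 574] [260.09581882 256.09930314] [array([ 0.443, -0.203]), array([0.035, 0.246]), np.float64(4.998)]
[  52   23   58   75 1922] [332.29708637 269.92559834] [array([ 0.603, -0.232]), array([0.275, 0.117]), np.float64(82.886)]
[ 18  38  34  20 313] [289.91693291 255.36741214] [array([ 0.504, -0.196]), array([0.074, 0.062]), np.float64(48.281)]
[ 83  40  32  14 232] [354.02586207 254.31034483] [array([ 0.649, -0.2  ]), array([0.051, 0.057]), np.float64(46.917)]
[ 10  69  36  32 789] [282.64638783 292.86818758] [array([ 0.49 , -0.326]), array([0.097, 0.065]), np.float64(69.508)]
[ 22  81  45  31 328] [306.95426829 308.375     ] [array([ 0.532, -0.376]), array([0.1  , 0.056]), np.float64(52.518)]
[ 83  98  62  14 466] [368.14806867 314.72317597] [array([ 0.646, -0.392]), array([0.034, 0.111]), np.float64(86.851)]
bush [0.64  0.189 0.026]
elb [0.619 0.076 0.022]
ring [0.463 0.308 0.003]
long [0.494 0.188 0.008]
short [0.495 0.085 0.008]
```

View pics/sc.png

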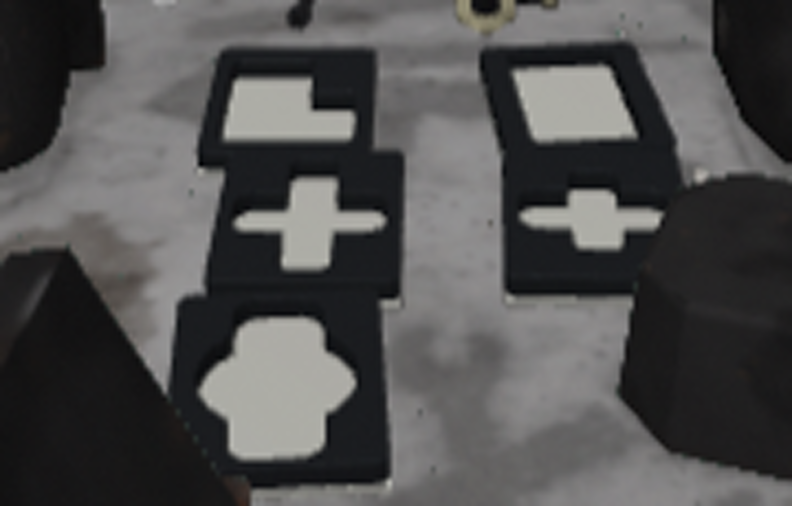

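View pics/cc.png

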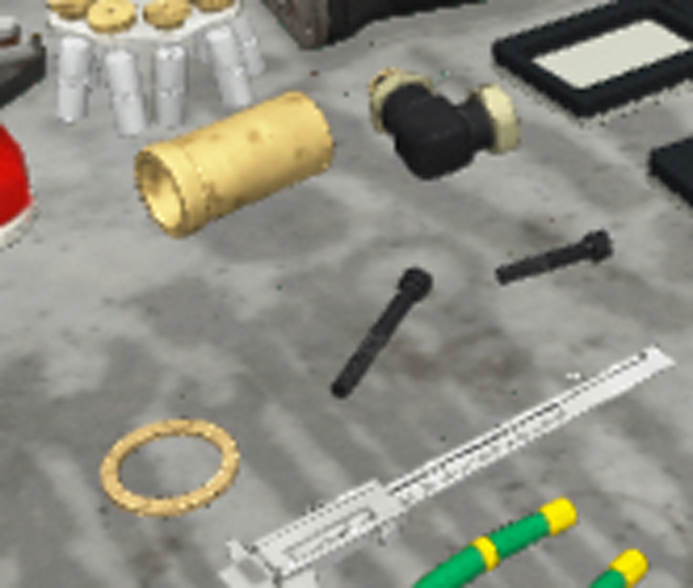

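View pics/wrist0.png

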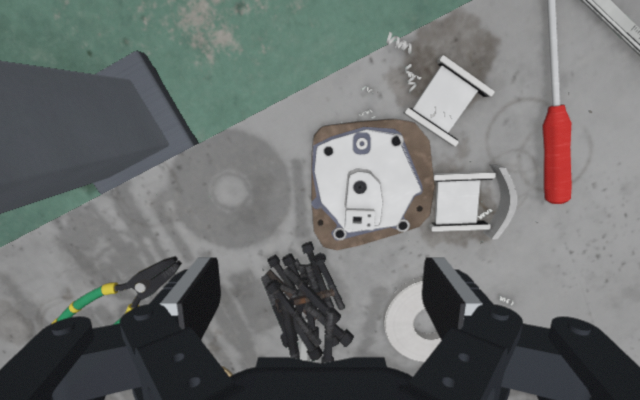

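```bash
cat >> h.py <<'E'
def go(x,y,z,yaw=None):
    "yaw: world angle (deg) of the jaw axis, mod 180"
    o=status.get_obs();r=R.from_quat(o["tcp_rot"]);M=r.as_matrix()
    d=M.T@(np.array([x,y,z])-o["tool_pos"])
    cy=np.degrees(np.arctan2(M[1,1],M[0,1]))
    print("tcp",o["tool_pos"].round(4),"yaw",cy.round(1),"tilt",np.degrees(np.arccos(-M[2,2])).round(2),"gap",round(o["finger_gap"],4),"t",round(o["t"],2),"j6",round(o["joint_positions"][5],2))
    print("shift units",(d/.04).round(2),end=" ")
    if yaw is not None:
        e=(yaw-cy+90)%180-90
        print("turn z units",round(-np.radians(e)/.1,2),"(deg",round(e,1),")")
    else: print()
E
python3 - <<'E'
from h import *
go(.56,.19,.28,90)
f=grab("scene")
print(ray(f,140,320,0),ray(f,170,225,0),proj(f,[.277,.56,.231]))
E
```

```text
tcp [0.2767 0.5602 0.231 ] yaw 63.7 tilt 0.03 gap 0.0855 t 0.25 j6 -0.1
shift units [-10.45  -5.16  -1.22] turn z units -4.59 (deg 26.3 )
[0.45486797 0.4499635  0.        ] [0.70224538 0.32304506 0.        ] [  8.90590508 313.04573079]
```

The wrist view shows pliers, a bolt pile and a white ring below, with no obstacle close to the gripper. Before I cross, I'll check the height of the white bar.

```bash
python3 - <<'E'
from h import *
def L(f,u,v):
    a=ray(f,u,v,0);b=ray(f,u,v,.4);return a,(b-a)/np.linalg.norm(b-a)
s=grab("scene");d=grab("side")
for p,q in [((138,185),(300,120)),((138,185),(237,112)),((132,293),(278,162)),((132,293),(222,135)),((160,150),(351,130))]:
    a,u=L(s,*p);b,v=L(d,*q)
    t=np.linalg.lstsq(np.c_[u,-v],b-a,rcond=None)[0];x=a+t[0]*u;y=b+t[1]*v
    print(p,q,((x+y)/2).round(3),np.linalg.norm(x-y).round(3))
E
```

```text
(138, 185) (300, 120) [0.541 0.391 0.188] 0.007
(138, 185) (237, 112) [0.343 0.409 0.246] 0.079
(132, 293) (278, 162) [0.466 0.444 0.029] 0.034
(132, 293) (222, 135) [0.283 0.448 0.151] 0.076
(160, 150) (351, 130) [0.707 0.31  0.171] 0.006
```

```bash
python3 -m crank '[{"travel":[-0.5,-0.25,-0.5],"turn":[0,0,0],"hand":-1},{"travel":[-0.5,-0.25,-0.5],"turn":[0,0,0],"hand":-1},{"travel":[-0.5,-0.25,-0.5],"turn":[0,0,0],"hand":-1},{"travel":[-0.5,-0.25,-0.5],"turn":[0,0,0],"hand":-1},{"travel":[-0.94,-0.46,0],"turn":[0,0,0],"hand":-1},{"travel":[-0.94,-0.46,0],"turn":[0,0,0],"hand":-1},{"travel":[-0.94,-0.46,0],"turn":[0,0,0],"hand":-1},{"travel":[-0.94,-0.46,0],"turn":[0,0,0],"hand":-1},{"travel":[-0.94,-0.46,0],"turn":[0,0,0],"hand":-1},{"travel":[-0.94,-0.46,0],"turn":[0,0,0],"hand":-1},{"travel":[-0.94,-0.46,0],"turn":[0,0,0],"hand":-1},{"travel":[-0.94,-0.46,0],"turn":[0,0,0],"hand":-1}]'
python3 -m crank '[{"travel":[-0.94,-0.46,0],"turn":[0,0,-0.92],"hand":-1},{"travel":[0,0,0],"turn":[0,0,-0.92],"hand":-1},{"travel":[0,0,0],"turn":[0,0,-0.92],"hand":-1},{"travel":[0,0,0],"turn":[0,0,-0.92],"hand":-1},{"travel":[0,0,0],"turn":[0,0,-0.92],"hand":-1},{"travel":[0,0,0],"turn":[0,0,0],"hand":-1}]'
python3 - <<'E'
from h import *
go(.57,-.18,.29,90)
f=grab("wrist");cv2.imwrite("pics/w1.png",f["color"]);import pickle;pickle.dump(f,open("w1.p","wb"))
E
```

```text
t: 1.4
tool_pos: [0.5352, 0.2232, 0.3114]
tcp_rot: [0.227, 0.974, 0.0, 0.0]
force: [0.3, 1.5, 0.7]
finger_gap: 0.0853
t: 1.9
tool_pos: [0.5598, 0.192, 0.3113]
tcp_rot: [-0.003, 1.0, -0.0, -0.0]
force: [-0.1, -0.6, 1.1]
finger_gap: 0.086
tcp [0.5598 0.192  0.3113] yaw 90.3 tilt 0.0 gap 0.086 t 1.9 j6 -1.35
shift units [-0.2  -9.3   0.53] turn z units 0.06 (deg -0.3 )
```

View pics/w1.png

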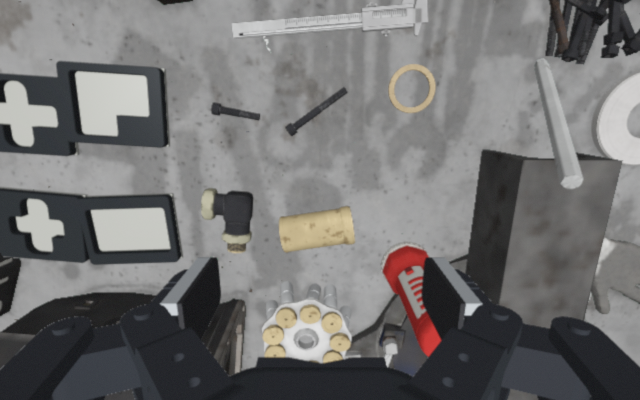

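The wrist view shows all five parts: short screw (235,111), long screw (317,111), ring (412,88), elbow (229,217) and bush (317,229). The inserts are on the left. Next I'll go over them.

```bash
python3 -m crank '[{"travel":[0,-0.9,0],"turn":[0,0,0],"hand":-1},{"travel":[0,-0.9,0],"turn":[0,0,0],"hand":-1},{"travel":[0,-0.9,0],"turn":[0,0,0],"hand":-1},{"travel":[0,-0.9,0],"turn":[0,0,0],"hand":-1},{"travel":[0,-0.9,0],"turn":[0,0,0],"hand":-1},{"travel":[0,-0.9,0],"turn":[0,0,0],"hand":-1},{"travel":[0,-0.9,0],"turn":[0,0,0],"hand":-1},{"travel":[0,-0.9,0],"turn":[0,0,0],"hand":-1},{"travel":[0,-0.9,0],"turn":[0,0,0],"hand":-1},{"travel":[0,-0.9,0],"turn":[0,0,0],"hand":-1},{"travel":[0,0,0],"turn":[0,0,0],"hand":-1}]'
python3 - <<'E'
from h import *
import pickle
f=grab("wrist");cv2.imwrite("pics/w2.png",f["color"]);pickle.dump(f,open("w2.p","wb"))
print(status.get_obs()["tool_pos"])
f=pickle.load(open("w1.p","rb"));c=f["color"]
hsv=cv2.cvtColor(c,cv2.COLOR_BGR2HSV)
def rect(mask,box,z):
    x0,y0,x1,y1=box;m=np.zeros_like(mask);m[y0:y1,x0:x1]=mask[y0:y1,x0:x1]
    cs,_=cv2.findContours(m,0,1);k=max(cs,key=cv2.contourArea)[:,0]
    w=np.array([ray(f,u,v,z)[:2] for u,v in k],np.float32);return cv2.minAreaRect(w),w,k
dark=(c.max(2)<85).astype(np.uint8);yel=((hsv[...,1]>60)&(hsv[...,2]>110)).astype(np.uint8)
for n,mk,b,z in [("short",dark,(200,95,270,130),.008),("long",dark,(275,80,355,140),.008),("ring",yel,(380,55,445,120),.0025),("bush",yel,(270,195,365,260),.03)]:
    r,w,k=rect(mk,b,z);print(n,np.round(r[0],4),np.round(r[1],4),round(r[2],1),np.round(cv2.boxPoints(r),3).tolist())
x,y,w_,h_=190,175,80,85
a=cv2.resize(c[y:y+h_,x:x+w_],None,fx=6,fy=6,interpolation=cv2.INTER_CUBIC);cv2.imwrite("pics/el.png",a)
E
```

```text
t: 2.87
tool_pos: [0.5601, -0.1734, 0.3111]
tcp_rot: [0.003, 1.0, -0.001, 0.0]
force: [-0.1, -0.1, -1.0]
finger_gap: 0.0855
[ 0.56006885 -0.17082222  0.31106382]
short [0.4976 0.0832] [0.0598 0.014 ] 83.6 [[0.4869999885559082, 0.05400000140070915], [0.5009999871253967, 0.05299999937415123], [0.5080000162124634, 0.1120000034570694], [0.49399998784065247, 0.11400000005960464]]
long [0.4982 0.1858] [0.0142 0.0887] 33.2 [[0.46799999475479126, 0.21899999678134918], [0.5170000195503235, 0.14499999582767487], [0.527999997138977, 0.15299999713897705], [0.47999998927116394, 0.22699999809265137]]
ring [0.4696 0.3045] [0.0558 0.0569] 46.6 [[0.4300000071525574, 0.30399999022483826], [0.47099998593330383, 0.26499998569488525], [0.5090000033378601, 0.3050000071525574], [0.46799999475479126, 0.3440000116825104]]
bush [0.6477 0.1847] [0.0516 0.0971] 8.1 [[0.6150000095367432, 0.2290000021457672], [0.6290000081062317, 0.13300000131130219], [0.6800000071525574, 0.14000000059604645], [0.6660000085830688, 0.23600000143051147]]
```

View pics/w2.png

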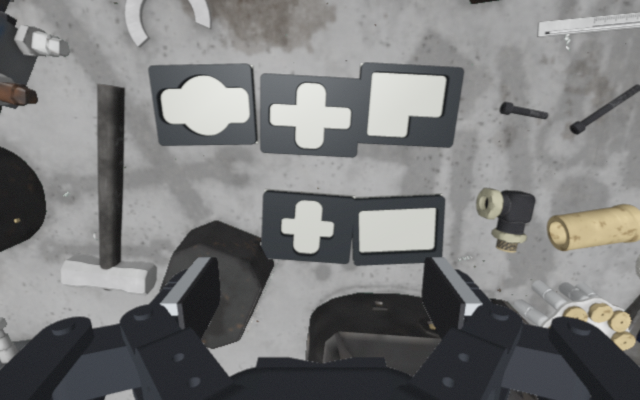

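View pics/el.png

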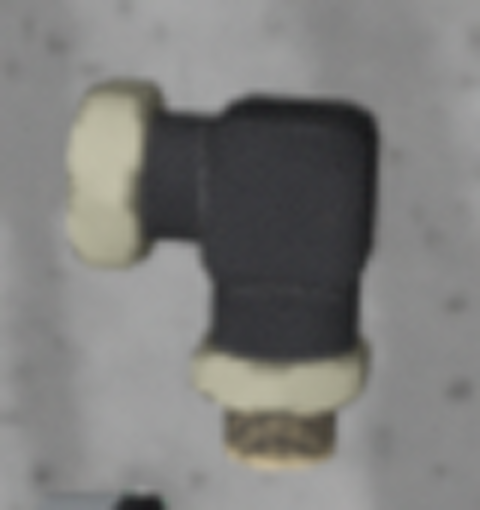

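Insert view: ring (205,105), long slot (310,115), elbow L (405,105), short slot (307,227), bush (398,230). All of them run along world y. The elbow crop shows its nut at about (237,239) with the second leg to the left, so it needs +90° to go home.

```bash
python3 - <<'E'
from h import *
import pickle
f=pickle.load(open("w2.p","rb"));c=f["color"];cam=np.array(f["pose"])[:2,3]
m=(c.min(2)>175).astype(np.uint8)
for n,(u,v) in dict(ring=(205,105),long=(310,115),elbow=(390,100),short=(307,227),bush=(398,230)).items():
    _,l=cv2.connectedComponents(m);k=(l==l[v,u]).astype(np.uint8)
    cs,_=cv2.findContours(k,0,1);k=max(cs,key=cv2.contourArea)[:,0]
    A=np.array([ray(f,*p,.006)[:2] for p in k],np.float32);B=np.array([ray(f,*p,.018)[:2] for p in k],np.float32)
    r=cv2.minAreaRect(A);a=np.radians(r[2]);a=(a+np.pi/4)%(np.pi/2)-np.pi/4
    E=np.array([[np.cos(a),np.sin(a)],[-np.sin(a),np.cos(a)]])
    lo=[];hi=[]
    for i in(0,1):
        pa,pb,cc=A@E[i],B@E[i],cam@E[i]
        hi.append(pb.max() if cc>pb.max() else pa.max()); lo.append(pb.min() if cc<pb.min() else pa.min())
    lo,hi=np.array(lo),np.array(hi)
    print(n,"centre",(E.T@((lo+hi)/2)).round(4),"size",(hi-lo).round(4),"ang",np.degrees(a).round(1),end=" ")
    if n=="elbow": # home axes: elbow x=-e0, y=-e1
        ce=(lo+hi)/2; print("nut floor",(E.T@(ce-np.array([12.5,-21])*1e-3)).round(4))
    else: print()
f=pickle.load(open("w1.p","rb"))
print("elbow nut",ray(f,236.8,238.7,.03).round(4))
go(.648,.185,.12,8.3)
E
```

```text
ring centre [ 0.49   -0.3192] size [0.0704 0.1116] ang -0.3 
long centre [ 0.5034 -0.1885] size [0.0755 0.0911] ang 33.1 
elbow centre [ 0.4917 -0.0686] size [0.0753 0.0927] ang -3.1 nut floor [ 0.4803 -0.0469]
short centre [ 0.6513 -0.1944] size [0.0739 0.0658] ang -43.2 
bush centre [ 0.6563 -0.0706] size [0.0634 0.1051] ang 2.4 
elbow nut [0.6617 0.0799 0.03  ]
tcp [ 0.5601 -0.1708  0.3111] yaw 89.7 tilt 0.03 gap 0.0853 t 2.92 j6 -1.96
shift units [-2.15  8.91  4.77] turn z units 14.2 (deg -81.4 )
```

```bash
python3 -m crank '[{"travel":[-0.215,0.89,0],"turn":[0,0,0],"hand":-1},{"travel":[-0.215,0.89,0],"turn":[0,0,0],"hand":-1},{"travel":[-0.215,0.89,0],"turn":[0,0,0],"hand":-1},{"travel":[-0.215,0.89,0],"turn":[0,0,0],"hand":-1},{"travel":[-0.215,0.89,0],"turn":[0,0,0],"hand":-1},{"travel":[-0.215,0.89,0],"turn":[0,0,0],"hand":-1},{"travel":[-0.215,0.89,0],"turn":[0,0,0],"hand":-1},{"travel":[-0.215,0.89,0],"turn":[0,0,0],"hand":-1},{"travel":[-0.215,0.89,0],"turn":[0,0,0],"hand":-1},{"travel":[-0.215,0.89,0],"turn":[0,0,0],"hand":-1},{"travel":[0,0,0],"turn":[0,0,0.95],"hand":-1},{"travel":[0,0,0],"turn":[0,0,0.95],"hand":-1}]'
python3 -m crank '[{"travel":[0,0,0.2],"turn":[0,0,0.95],"hand":-1},{"travel":[0,0,0.2],"turn":[0,0,0.95],"hand":-1},{"travel":[0,0,0.2],"turn":[0,0,0.95],"hand":-1},{"travel":[0,0,0.2],"turn":[0,0,0.95],"hand":-1},{"travel":[0,0,0.2],"turn":[0,0,0.95],"hand":-1},{"travel":[0,0,0.2],"turn":[0,0,0.95],"hand":-1},{"travel":[0,0,0.2],"turn":[0,0,0.95],"hand":-1},{"travel":[0,0,0.2],"turn":[0,0,0.95],"hand":-1},{"travel":[0,0,0.2],"turn":[0,0,0.95],"hand":-1},{"travel":[0,0,0.2],"turn":[0,0,0.95],"hand":-1},{"travel":[0,0,0.2],"turn":[0,0,0.95],"hand":-1},{"travel":[0,0,0.2],"turn":[0,0,0.95],"hand":-1}]'
python3 - <<'E'
from h import *
import pickle
f=pickle.load(open("w1.p","rb"))
for z in(.04,.07,.1):print("drum edge",ray(f,305,283,z).round(3),ray(f,285,290,z).round(3))
f=grab("wrist");cv2.imwrite("pics/w3.png",f["color"]);pickle.dump(f,open("w3.p","wb"))
c=f["color"];hsv=cv2.cvtColor(c,cv2.COLOR_BGR2HSV)
yel=((hsv[...,1]>60)&(hsv[...,2]>110)&(hsv[...,0]<35)&(hsv[...,0]>14)).astype(np.uint8)
for k in cv2.findContours(yel,0,1)[0]:
    if cv2.contourArea(k)>300:
        w=np.array([ray(f,u,v,.03)[:2] for u,v in k[:,0]],np.float32);print(cv2.boundingRect(k),[np.round(q,3) for q in cv2.minAreaRect(w)])
go(.648,.185,.012,8.3)
E
```

```text
t: 3.92
tool_pos: [0.6453, 0.1916, 0.3108]
tcp_rot: [0.096, 0.995, 0.0, -0.0]
force: [-0.1, -1.1, -0.9]
finger_gap: 0.0853
t: 4.92
tool_pos: [0.6452, 0.1893, 0.2149]
tcp_rot: [0.619, 0.785, 0.0, -0.0]
force: [0.9, 0.2, 0.5]
finger_gap: 0.0854
drum edge [0.721 0.171 0.04 ] [0.732 0.144 0.04 ]
drum edge [0.705 0.172 0.07 ] [0.715 0.147 0.07 ]
drum edge [0.688 0.174 0.1  ] [0.697 0.15  0.1  ]
(492, 261, 29, 27) [array([0.86 , 0.135]), array([0.028, 0.032]), np.float64(59.579)]
(409, 247, 28, 26) [array([0.766, 0.132]), array([0.03 , 0.025]), np.float64(70.265)]
(506, 233, 32, 26) [array([0.864, 0.169]), array([0.033, 0.028]), np.float64(13.495)]
(414, 214, 29, 28) [array([0.764, 0.166]), array([0.029, 0.029]), np.float64(13.499)]
(500, 201, 33, 28) [array([0.846, 0.2  ]), array([0.033, 0.029]), np.float64(13.5)]
(436, 187, 32, 30) [array([0.779, 0.198]), array([0.029, 0.033]), np.float64(59.952)]
(474, 183, 31, 29) [array([0.813, 0.21 ]), array([0.03 , 0.029]), np.float64(21.836)]
(297, 132, 57, 102) [array([0.65 , 0.184]), array([0.049, 0.102]), np.float64(9.305)]
(137, 0, 62, 45) [array([0.485, 0.293]), array([0.052, 0.035]), np.float64(13.515)]
tcp [0.6446 0.1891 0.2132] yaw 13.1 tilt 0.14 gap 0.0855 t 4.97 j6 -0.03
shift units [-0.12  0.07  5.03] turn z units 0.83 (deg -4.8 )
```

View pics/w3.png

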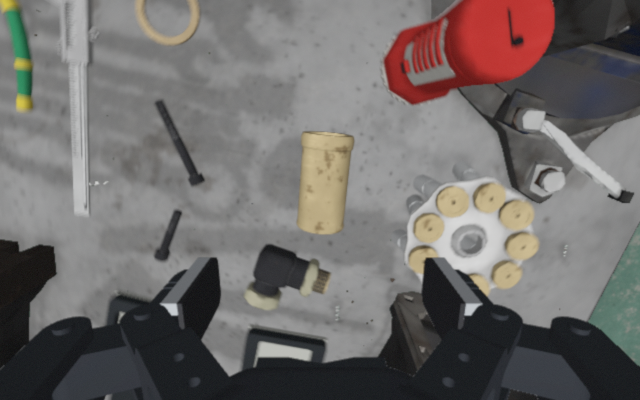

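```bash
python3 - <<'E'
from h import *
import pickle
a=pickle.load(open("w1.p","rb"));b=pickle.load(open("w3.p","rb"))
# brass cap near bush: w3 (428,228) ; match in w1 caps by height
for z in(.05,.07,.09,.11):
    p=ray(b,428,228,z);q=ray(b,406,245,z);print(z,p.round(3),"w1 px",proj(a,p).round(0),"edge",q.round(3),proj(a,q).round(0))
c=a["color"];hsv=cv2.cvtColor(c,cv2.COLOR_BGR2HSV)
yel=((hsv[...,1]>60)&(hsv[...,2]>110)&(hsv[...,0]<35)&(hsv[...,0]>14)).astype(np.uint8)
print([cv2.boundingRect(k) for k in cv2.findContours(yel,0,1)[0] if cv2.contourArea(k)>150])
E
```

```text
0.05 [0.756 0.171 0.05 ] w1 px [305. 310.] edge [0.74  0.149 0.05 ] [288. 300.]
0.07 [0.747 0.176 0.07 ] w1 px [308. 313.] edge [0.733 0.156 0.07 ] [292. 303.]
0.09 [0.739 0.182 0.09 ] w1 px [312. 317.] edge [0.726 0.163 0.09 ] [297. 307.]
0.11 [0.731 0.187 0.11 ] w1 px [316. 321.] edge [0.719 0.17  0.11 ] [301. 311.]
[(324, 333, 27, 30), (322, 313, 20, 20), (263, 308, 33, 50), (301, 305, 19, 18), (279, 207, 75, 45), (389, 65, 46, 48)]
```

```bash
python3 -m crank '[{"travel":[-0.14,0.08,0],"turn":[0,0,0.72],"hand":-1},{"travel":[0,0,0.8],"turn":[0,0,0],"hand":-1},{"travel":[0,0,0.8],"turn":[0,0,0],"hand":-1},{"travel":[0,0,0.8],"turn":[0,0,0],"hand":-1},{"travel":[0,0,0.8],"turn":[0,0,0],"hand":-1},{"travel":[0,0,0.8],"turn":[0,0,0],"hand":-1},{"travel":[0,0,0.5],"turn":[0,0,0],"hand":-1},{"travel":[0,0,0.5],"turn":[0,0,0],"hand":-1},{"travel":[0,0,0],"turn":[0,0,0],"hand":-1}]' 60 | tr '\n' ' '
python3 -m crank '[{"travel":[0,0,0],"turn":[0,0,0],"hand":1},{"travel":[0,0,0],"turn":[0,0,0],"hand":1},{"travel":[0,0,0],"turn":[0,0,0],"hand":1},{"travel":[0,0,0],"turn":[0,0,0],"hand":1},{"travel":[0,0,0],"turn":[0,0,0],"hand":1},{"travel":[0,0,0],"turn":[0,0,0],"hand":1}]' | tr '\n' ' '
```

```text
t: 5.72 tool_pos: [0.6478, 0.1839, 0.0117] tcp_rot: [0.644, 0.765, -0.002, -0.002] force: [-0.9, 0.3, 0.0] finger_gap: 0.0853 t: 6.22 tool_pos: [0.6511, 0.184, 0.0173] tcp_rot: [0.644, 0.765, 0.001, 0.001] force: [-2.2, 0.4, 7.6] finger_gap: 0.0502
```

The grip is too high: the gap reads 50.2 mm against 52 mm, and the tool was pushed up. I'll open and regrip lower.

```bash
python3 -m crank '[{"travel":[0,0,0],"turn":[0,0,0],"hand":-1},{"travel":[0,0,0],"turn":[0,0,0],"hand":-1},{"travel":[0,0,0],"turn":[0,0,0],"hand":-1},{"travel":[0,0,0],"turn":[0,0,0],"hand":-1}]' | tr '\n' ' '
python3 - <<'E'
from h import *
f=grab("wrist");c=f["color"];hsv=cv2.cvtColor(c,cv2.COLOR_BGR2HSV)
yel=((hsv[...,1]>60)&(hsv[...,2]>110)&(hsv[...,0]<35)&(hsv[...,0]>14)).astype(np.uint8)
k=max(cv2.findContours(yel,0,1)[0],key=cv2.contourArea)
w=np.array([ray(f,u,v,.03)[:2] for u,v in k[:,0]],np.float32);print(cv2.boundingRect(k),[np.round(q,3) for q in cv2.minAreaRect(w)])
cv2.imwrite("pics/w4.png",c);go(.65,.184,.007,8.5)
E
```

```text
t: 6.55 tool_pos: [0.6504, 0.1836, 0.0156] tcp_rot: [0.645, 0.765, 0.0, 0.0] force: [0.1, 0.4, 0.2] finger_gap: 0.0854 (256, 148, 132, 215) [array([0.651, 0.189]), array([0.05 , 0.096]), np.float64(10.731)]
tcp [0.6504 0.1835 0.0155] yaw 9.7 tilt 0.01 gap 0.0855 t 6.6 j6 0.02
shift units [ 0.01 -0.01  0.21] turn z units 0.22 (deg -1.2 )
```

View pics/w4.png

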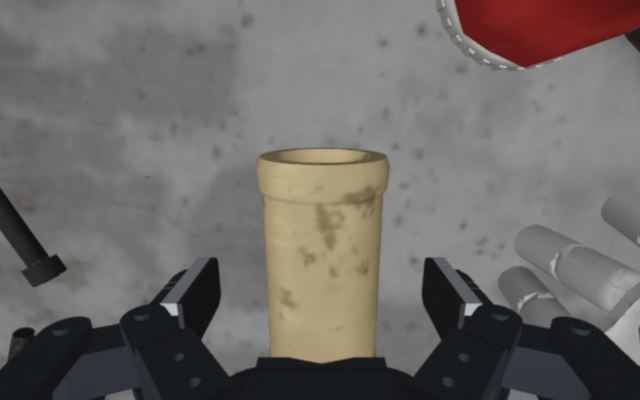

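The bush sits centred between the jaws, with the collar at the far end (322,170). I'll go down 8 mm and grip again.

```bash
python3 -m crank '[{"travel":[0,0,0.2],"turn":[0,0,0],"hand":-1},{"travel":[0,0,0],"turn":[0,0,0],"hand":-1},{"travel":[0,0,0],"turn":[0,0,0],"hand":1},{"travel":[0,0,0],"turn":[0,0,0],"hand":1},{"travel":[0,0,0],"turn":[0,0,0],"hand":1},{"travel":[0,0,0],"turn":[0,0,0],"hand":1},{"travel":[0,0,0],"turn":[0,0,0],"hand":1},{"travel":[0,0,0],"turn":[0,0,0],"hand":1}]' 60| tr '\n' ' '
python3 -m crank '[{"travel":[0,0,-0.5],"turn":[0,0,0],"hand":1},{"travel":[0,0,-0.8],"turn":[0,0,0],"hand":1},{"travel":[0,0,-0.8],"turn":[0,0,0],"hand":1},{"travel":[0,0,-0.4],"turn":[0,0,0],"hand":1},{"travel":[0,0,0],"turn":[0,0,0],"hand":1},{"travel":[0,0,0],"turn":[0,0,0],"hand":1}]' | tr '\n' ' '
python3 - <<'E'
from h import *
f=grab("wrist");c=f["color"];hsv=cv2.cvtColor(c,cv2.COLOR_BGR2HSV)
yel=((hsv[...,1]>60)&(hsv[...,2]>110)&(hsv[...,0]<35)&(hsv[...,0]>14)).astype(np.uint8)
k=max(cv2.findContours(yel,0,1)[0],key=cv2.contourArea);print(cv2.boundingRect(k))
x,y,w,h=cv2.boundingRect(k);o=status.get_obs()
# far end of barrel: image top, top surface height = tcp+ (.052-.0075)
M=R.from_quat(o["tcp_rot"]).as_matrix()
for dz in(.02,.035,.045): print(dz,(M.T@(ray(f,x+w/2,y,o["tool_pos"][2]+dz)-o["tool_pos"])).round(4))
cv2.imwrite("pics/w5.png",c);go(.6563,-.0706,.09,2.4)
E
```

```text
t: 7.27 tool_pos: [0.6505, 0.1836, 0.0075] tcp_rot: [0.645, 0.765, 0.0, 0.0] force: [0.3, 0.2, 1.9] finger_gap: 0.051 t: 7.77 tool_pos: [0.6501, 0.1835, 0.1071] tcp_rot: [0.645, 0.765, 0.0, 0.0] force: [-0.4, -0.3, -6.4] finger_gap: 0.0506 (250, 150, 142, 213)
0.02 [ 0.053   0.0012 -0.02  ]
0.035 [ 0.0549  0.0011 -0.035 ]
0.045 [ 0.0561  0.0011 -0.045 ]
tcp [0.6493 0.1834 0.1058] yaw 9.7 tilt 0.11 gap 0.0511 t 7.82 j6 0.02
shift units [-6.29 -0.9   0.4 ] turn z units 1.28 (deg -7.3 )
```

```bash
python3 -m crank '[{"travel":[-0.4,-0.13,0],"turn":[0,0,0],"hand":1},{"travel":[-0.8,-0.11,0],"turn":[0,0,0],"hand":1},{"travel":[-0.8,-0.11,0],"turn":[0,0,0],"hand":1},{"travel":[-0.8,-0.11,0],"turn":[0,0,0],"hand":1},{"travel":[-0.8,-0.11,0],"turn":[0,0,0],"hand":1},{"travel":[-0.8,-0.11,0],"turn":[0,0,0],"hand":1},{"travel":[-0.8,-0.11,0],"turn":[0,0,0],"hand":1},{"travel":[-0.8,-0.11,0],"turn":[0,0,0],"hand":1},{"travel":[-0.36,0,0],"turn":[0,0,0],"hand":1},{"travel":[0,0,0],"turn":[0,0,0.64],"hand":1},{"travel":[0,0,0],"turn":[0,0,0.64],"hand":1},{"travel":[0,0,0],"turn":[0,0,0],"hand":1}]'| tr '\n' ' '
python3 - <<'E'
from h import *
f=grab("wrist");cv2.imwrite("pics/w6.png",f["color"]);go(.6563,-.0735,.0135,2.4)
E
```

```text
t: 8.82 tool_pos: [0.6567, -0.0737, 0.1053] tcp_rot: [0.694, 0.72, -0.001, -0.001] force: [1.1, 0.4, -6.5] finger_gap: 0.051 tcp [ 0.6568 -0.0733  0.1056] yaw 2.4 tilt 0.16 gap 0.051 t 8.87 j6 -0.24
shift units [-0.01 -0.01  2.3 ] turn z units 0.01 (deg -0.0 )
```

View pics/w6.png

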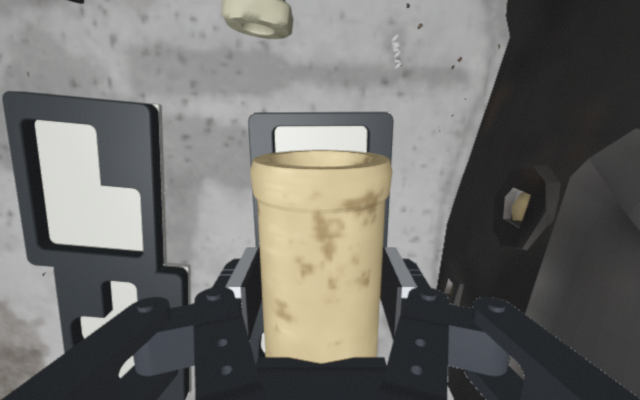

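The bush hangs over its pocket (pocket far edge at row 128) and lines up with it. I'll lower it.

```bash
python3 -m crank '[{"travel":[0,0,0.5],"turn":[0,0,0],"hand":1},{"travel":[0,0,0.6],"turn":[0,0,0],"hand":1},{"travel":[0,0,0.5],"turn":[0,0,0],"hand":1},{"travel":[0,0,0.3],"turn":[0,0,0],"hand":1},{"travel":[0,0,0.2],"turn":[0,0,0],"hand":1},{"travel":[0,0,0.15],"turn":[0,0,0],"hand":1},{"travel":[0,0,0],"turn":[0,0,0],"hand":1},{"travel":[0,0,0],"turn":[0,0,0],"hand":1}]'| tr '\n' ' '; python3 - <<'E'
from h import *
f=grab("wrist");cv2.imwrite("pics/w7.png",f["color"])
E
```

```text
t: 9.53 tool_pos: [0.6582, -0.0733, 0.0177] tcp_rot: [0.692, 0.722, 0.0, 0.0] force: [0.1, 0.1, -4.5] finger_gap: 0.0507
```

View pics/w7.png

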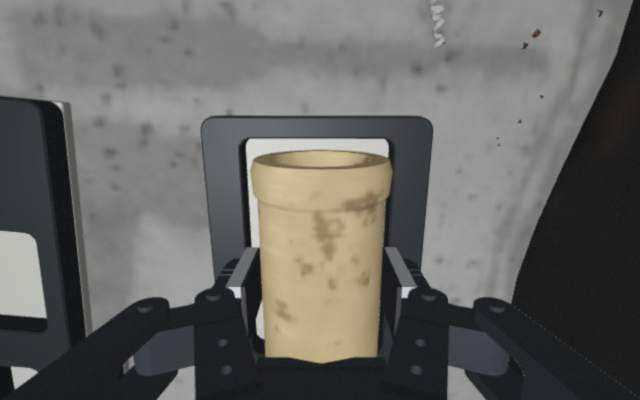

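```bash
python3 -m crank '[{"travel":[0,0,0.08],"turn":[0,0,0],"hand":1},{"travel":[0,0,0.03],"turn":[0,0,0],"hand":1},{"travel":[0,0,0],"turn":[0,0,0],"hand":1}]'| tr '\n' ' '
python3 -m crank '[{"travel":[0,0,0],"turn":[0,0,0],"hand":-0.3},{"travel":[0,0,0],"turn":[0,0,0],"hand":-0.3},{"travel":[0,0,0],"turn":[0,0,0],"hand":-0.3},{"travel":[0,0,-0.5],"turn":[0,0,0],"hand":-0.3},{"travel":[0,0,-0.8],"turn":[0,0,0],"hand":-0.6},{"travel":[0,0,-0.8],"turn":[0,0,0],"hand":-1},{"travel":[0,0,-0.8],"turn":[0,0,0],"hand":-1},{"travel":[0,0,-0.6],"turn":[0,0,0],"hand":-1},{"travel":[0,0,0],"turn":[0,0,0],"hand":-1}]'| tr '\n' ' '
python3 - <<'E'
from h import *
f=grab("wrist");cv2.imwrite("pics/w8.png",f["color"]);go(.6617,.0799,.16,-90)
E
```

```text
t: 9.83 tool_pos: [0.6588, -0.0735, 0.0146] tcp_rot: [0.692, 0.722, 0.001, 0.001] force: [-3.9, 0.7, 10.5] finger_gap: 0.0507 t: 10.58 tool_pos: [0.6604, -0.0738, 0.1586] tcp_rot: [0.692, 0.722, 0.002, 0.004] force: [1.5, -0.6, 0.0] finger_gap: 0.0853 tcp [ 0.6594 -0.0736  0.156 ] yaw 2.4 tilt 0.32 gap 0.0854 t 10.63 j6 -0.24
shift units [ 3.83  0.22 -0.1 ] turn z units -15.29 (deg 87.6 )
```

View pics/w8.png

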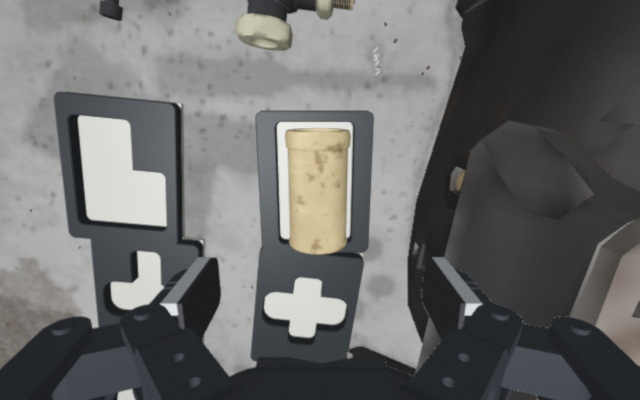

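```bash
python3 - <<'E'
from h import *
f=grab("wrist")
# centre yc along y: far end lowest visible rim, near end top rim
for yc in(-.0735,-.0706,-.068):
    print(yc,"near top rim",proj(f,[.658,yc-.047,.057]).round(1),"far rim low",proj(f,[.658,yc+.047,.01]).round(1),"far rim top",proj(f,[.658,yc+.047,.058]).round(1))
print("if near end tilted up 12mm",proj(f,[.658,-.0706-.047,.069]).round(1))
s=grab("side");c=s["color"];cv2.imwrite("pics/s1.png",cv2.resize(c[190:300,250:420],None,fx=4,fy=4,interpolation=cv2.INTER_CUBIC))
E
```

```text
-0.0735 near top rim [314.9 260.8] far rim low [319.8 132.6] far rim top [320.  137.8]
-0.0706 near top rim [315.1 257.4] far rim low [320. 129.] far rim top [320.2 133.5]
-0.068 near top rim [315.2 254.3] far rim low [320.1 125.8] far rim top [320.4 129.7]
if near end tilted up 12mm [314.9 264.3]
```

View pics/s1.png

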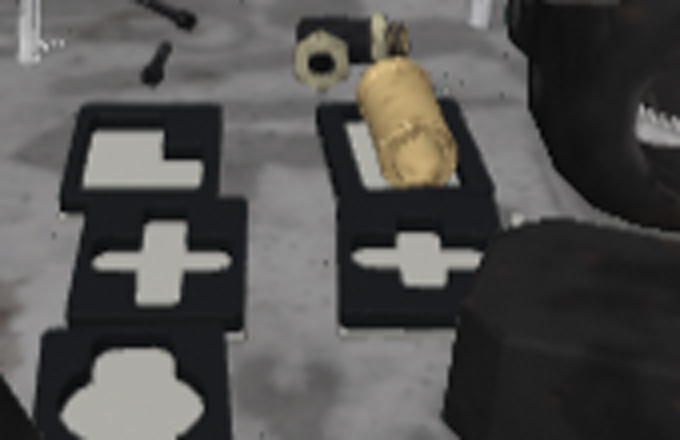

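The bush lies level on its pocket floor (side view: near end at row 187, level with the floor edge). Fourteen pictures viewed so far. Next is the elbow, working mostly from numbers.

```bash
python3 -m crank '[{"travel":[0.77,0.04,-0.2],"turn":[0,0,0],"hand":-1},{"travel":[0.77,0.04,-0.2],"turn":[0,0,0],"hand":-1},{"travel":[0.77,0.04,-0.2],"turn":[0,0,0],"hand":-1},{"travel":[0.77,0.04,-0.2],"turn":[0,0,0],"hand":-1},{"travel":[0.77,0.04,-0.2],"turn":[0,0,0],"hand":-1},{"travel":[0,0,0],"turn":[0,0,0.95],"hand":-1},{"travel":[0,0,0],"turn":[0,0,0.95],"hand":-1},{"travel":[0,0,0],"turn":[0,0,0.95],"hand":-1},{"travel":[0,0,0],"turn":[0,0,0.95],"hand":-1},{"travel":[0,0,0],"turn":[0,0,0.95],"hand":-1},{"travel":[0,0,0],"turn":[0,0,0.95],"hand":-1},{"travel":[0,0,0],"turn":[0,0,0.95],"hand":-1}]'| tr '\n' ' '
python3 -m crank '[{"travel":[0,0,0],"turn":[0,0,0.95],"hand":-1},{"travel":[0,0,0],"turn":[0,0,0.95],"hand":-1},{"travel":[0,0,0],"turn":[0,0,0.95],"hand":-1},{"travel":[0,0,0],"turn":[0,0,0.95],"hand":-1},{"travel":[0,0,0],"turn":[0,0,0.95],"hand":-1},{"travel":[0,0,0],"turn":[0,0,0.95],"hand":-1},{"travel":[0,0,0],"turn":[0,0,0.95],"hand":-1},{"travel":[0,0,0],"turn":[0,0,0.95],"hand":-1},{"travel":[0,0,0],"turn":[0,0,0.95],"hand":-1},{"travel":[0,0,0],"turn":[0,0,0.95],"hand":-1},{"travel":[0,0,0],"turn":[0,0,0],"hand":-1}]'| tr '\n' ' '
python3 - <<'E'
from h import *
import pickle
go(.6617,.0799,.014,-90)
f=grab("wrist");pickle.dump(f,open("w9.p","wb"));c=f["color"];cv2.imwrite("pics/w9.png",c)
hsv=cv2.cvtColor(c,cv2.COLOR_BGR2HSV)
yel=((hsv[...,1]>35)&(hsv[...,2]>100)&(hsv[...,0]<40)&(hsv[...,0]>10)).astype(np.uint8);yel=cv2.morphologyEx(yel,2,np.ones((3,3)))
for k in cv2.findContours(yel,0,1)[0]:
    if cv2.contourArea(k)>150:
        x,y,w,h=cv2.boundingRect(k);q=ray(f,x+w/2,y+h/2,.03)
        print((x,y,w,h),cv2.contourArea(k),q.round(4),[np.round(t,1) for t in cv2.minAreaRect(k)])
a=pickle.load(open("w1.p","rb"));print("housing",[ray(a,240,300,z).round(3) for z in(.1,.15,.2)])
E
```

```text
t: 11.73 tool_pos: [0.6586, 0.0809, 0.1911] tcp_rot: [0.891, 0.454, -0.001, -0.001] force: [-0.2, 0.4, -0.3] finger_gap: 0.0853 t: 12.65 tool_pos: [0.6587, 0.0809, 0.1912] tcp_rot: [1.0, -0.004, -0.001, 0.0] force: [0.3, -0.8, 0.1] finger_gap: 0.0858 tcp [0.6587 0.0809 0.1912] yaw -90.4 tilt 0.15 gap 0.0858 t 12.65 j6 1.61
shift units [0.09 0.02 4.43] turn z units -0.07 (deg 0.4 )
(312, 159, 27, 26) 187.0 [0.6709 0.0757 0.03  ] [array([325. , 171.5]), array([25., 26.]), np.float64(90.0)]
(428, 155, 129, 60) 6249.5 [ 0.6579 -0.0766  0.03  ] [array([492. , 184.4]), array([ 56.1, 128.6]), np.float64(88.2)]
(163, 61, 40, 40) 1185.0 [0.7492 0.1952 0.03  ] [array([181.8,  80.8]), array([40.2, 37.6]), np.float64(77.0)]
(205, 52, 40, 41) 1206.0 [0.7557 0.1594 0.03  ] [array([224.4,  71.7]), array([41.4, 37.6]), np.float64(71.6)]
(122, 42, 40, 42) 1236.0 [0.7635 0.2275 0.03  ] [array([141.5,  62.5]), array([41., 39.]), np.float64(90.0)]
(227, 12, 40, 43) 1299.5 [0.7852 0.1391 0.03  ] [array([246.5,  33. ]), array([42., 39.]), np.float64(90.0)]
(228, 0, 31, 9) 166.0 [0.8062 0.1405 0.03  ] [array([243.,   4.]), array([ 8., 30.]), np.float64(90.0)]
(97, 0, 45, 40) 1355.0 [0.7957 0.2408 0.03  ] [array([119. ,  19.5]), array([39., 44.]), np.float64(90.0)]
housing [array([0.711, 0.097, 0.1  ]), array([0.68 , 0.111, 0.15 ]), array([0.649, 0.124, 0.2  ])]
```

View pics/w9.png

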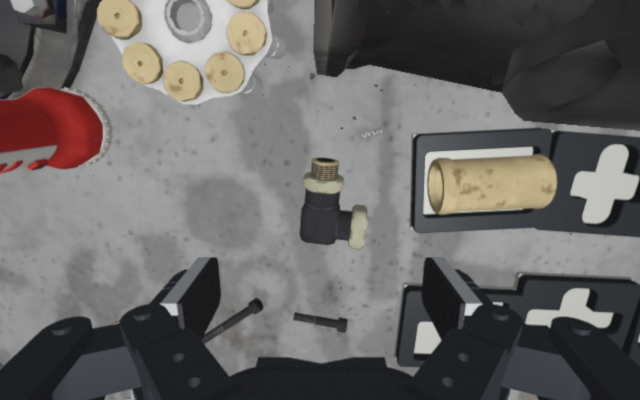

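The crop shows the elbow nut at about (324,185), the thread tip at (325,165), the second-leg nut at (358,227) pointing right (−y), and no obstacle around the grip.

```bash
python3 - <<'E'
from h import *
import pickle
f=pickle.load(open("w9.p","rb"));c=f["color"]
for z in(.022,.03,.04): print(z,"nut",ray(f,324,185,z).round(4))
for n,u,v in[("thread",325,163),("body",319.5,225),("nut2",358,227),("bodyL",301,225)]: print(n,ray(f,u,v,.022).round(4))
# dark edges of stem, per row
d=(c.max(2)<75)
for r in range(196,244,4):
    x=np.where(d[r,290:352])[0]+290
    if len(x): print(r,x.min(),x.max(),end="; ")
s=(cv2.cvtColor(c,cv2.COLOR_BGR2HSV)[...,1]>28)
for r in range(174,198,3):
    x=np.where(s[r,295:352])[0]+295
    if len(x): print("nut",r,x.min(),x.max(),end="; ")
E
```

```text
0.022 nut [0.6571 0.0771 0.022 ]
0.03 nut [0.6589 0.0771 0.03  ]
0.04 nut [0.6612 0.0772 0.04  ]
thread [0.6778 0.0761 0.022 ]
body [0.6174 0.0816 0.022 ]
nut2 [0.6151 0.0443 0.022 ]
bodyL [0.6176 0.0995 0.022 ]
196 305 338; 200 305 338; 204 304 338; 208 302 339; 212 302 351; 216 301 351; 220 301 350; 224 301 350; 228 301 349; 232 300 349; 236 301 349; 240 303 334; nut 174 306 337; nut 177 305 341; nut 180 303 342; nut 183 303 342; nut 186 304 342; nut 189 307 341; nut 192 315 338;
```

```bash
python3 -m crank '[{"travel":[0,0.09,0.3],"turn":[0,0,0.54],"hand":-1},{"travel":[0,0,0.8],"turn":[0,0,0],"hand":-1},{"travel":[0,0,0.8],"turn":[0,0,0],"hand":-1},{"travel":[0,0,0.8],"turn":[0,0,0],"hand":-1},{"travel":[0,0,0.8],"turn":[0,0,0],"hand":-1},{"travel":[0,0,0.5],"turn":[0,0,0],"hand":-1},{"travel":[0,0,0.45],"turn":[0,0,0],"hand":-1},{"travel":[0,0,0],"turn":[0,0,0],"hand":-1},{"travel":[0,0,0],"turn":[0,0,0],"hand":-1}]' 50| tr '\n' ' '
python3 -m crank '[{"travel":[0,0,0],"turn":[0,0,0],"hand":1},{"travel":[0,0,0],"turn":[0,0,0],"hand":1},{"travel":[0,0,0],"turn":[0,0,0],"hand":1},{"travel":[0,0,0],"turn":[0,0,0],"hand":1},{"travel":[0,0,0],"turn":[0,0,0],"hand":1},{"travel":[0,0,0],"turn":[0,0,0],"hand":1},{"travel":[0,0,0],"turn":[0,0,0],"hand":1}]' | tr '\n' ' '
```

```text
t: 13.45 tool_pos: [0.6585, 0.0773, 0.0139] tcp_rot: [1.0, -0.027, -0.001, 0.0] force: [0.6, 0.9, -0.0] finger_gap: 0.0857 t: 14.03 tool_pos: [0.66, 0.0772, 0.016] tcp_rot: [1.0, -0.028, 0.001, 0.0] force: [-0.6, -0.4, 6.7] finger_gap: 0.0352
```

```bash
python3 -m crank '[{"travel":[0,0,-0.4],"turn":[0,0,0],"hand":1},{"travel":[0,0,-0.8],"turn":[0,0,0],"hand":1},{"travel":[0,0,-0.8],"turn":[0,0,0],"hand":1},{"travel":[0,0,-0.6],"turn":[0,0,0],"hand":1},{"travel":[0,0,0],"turn":[0,0,0],"hand":1},{"travel":[0,0,0],"turn":[0,0,0],"hand":1}]' 70| tr '\n' ' '
python3 - <<'E'
from h import *
import pickle
go(.4803,-.0469,.115,-3.1)
f=grab("wrist");pickle.dump(f,open("w10.p","wb"));c=f["color"];cv2.imwrite("pics/w10.png",c)
s=(cv2.cvtColor(c,cv2.COLOR_BGR2HSV)[...,1]>28)
d=(c.max(2)<75)
for r in range(130,360,10):
    x=np.where(d[r,260:380])[0]+260;y=np.where(s[r,260:420])[0]+260
    print(r,(x.min(),x.max(),len(x)) if len(x) else "",(y.min(),y.max(),len(y)) if len(y) else "",end="; ")
E
```

```text
t: 14.53 tool_pos: [0.6601, 0.0774, 0.1204] tcp_rot: [1.0, -0.028, 0.001, -0.0] force: [-0.5, 0.5, -3.0] finger_gap: 0.0349 tcp [0.6601 0.0774 0.1204] yaw -93.2 tilt 0.17 gap 0.0349 t 14.53 j6 1.65
shift units [-4.31  3.35  0.12] turn z units 15.69 (deg -89.9 )
130  ; 140  ; 150  ; 160  ; 170  ; 180  ; 190  ; 200  ; 210  ; 220 (np.int64(309), np.int64(337), 29) (np.int64(298), np.int64(344), 25); 230 (np.int64(310), np.int64(341), 32) (np.int64(295), np.int64(353), 36); 240 (np.int64(297), np.int64(348), 5) (np.int64(294), np.int64(352), 59); 250 (np.int64(276), np.int64(365), 16) (np.int64(285), np.int64(355), 71); 260 (np.int64(273), np.int64(368), 24) (np.int64(281), np.int64(391), 85); 270 (np.int64(270), np.int64(372), 19) (np.int64(276), np.int64(397), 96); 280 (np.int64(267), np.int64(375), 24) (np.int64(269), np.int64(402), 103); 290 (np.int64(270), np.int64(371), 21) (np.int64(273), np.int64(415), 114); 300 (np.int64(260), np.int64(379), 54) (np.int64(260), np.int64(419), 92); 310 (np.int64(260), np.int64(379), 102) (np.int64(260), np.int64(419), 51); 320 (np.int64(260), np.int64(379), 110) (np.int64(262), np.int64(418), 45); 330 (np.int64(260), np.int64(379), 105) (np.int64(260), np.int64(419), 50); 340 (np.int64(260), np.int64(379), 109) (np.int64(260), np.int64(419), 46); 350 (np.int64(260), np.int64(379), 110) (np.int64(260), np.int64(419), 46);
```

```bash
python3 -m crank '[{"travel":[-0.4,0.3,0],"turn":[0,0,0],"hand":1},{"travel":[-0.7,0.55,0],"turn":[0,0,0],"hand":1},{"travel":[-0.7,0.55,0],"turn":[0,0,0],"hand":1},{"travel":[-0.7,0.55,0],"turn":[0,0,0],"hand":1},{"travel":[-0.7,0.55,0],"turn":[0,0,0],"hand":1},{"travel":[-0.7,0.55,0],"turn":[0,0,0],"hand":1},{"travel":[-0.41,0.3,0],"turn":[0,0,0],"hand":1},{"travel":[0,0,0],"turn":[0,0,-0.9],"hand":1},{"travel":[0,0,0],"turn":[0,0,-0.95],"hand":1},{"travel":[0,0,0],"turn":[0,0,-0.95],"hand":1},{"travel":[0,0,0],"turn":[0,0,-0.95],"hand":1},{"travel":[0,0,0],"turn":[0,0,-0.95],"hand":1}]'| tr '\n' ' '
python3 -m crank '[{"travel":[0,0,0],"turn":[0,0,-0.95],"hand":1},{"travel":[0,0,0],"turn":[0,0,-0.95],"hand":1},{"travel":[0,0,0],"turn":[0,0,-0.95],"hand":1},{"travel":[0,0,0],"turn":[0,0,-0.95],"hand":1},{"travel":[0,0,0],"turn":[0,0,-0.95],"hand":1},{"travel":[0,0,0],"turn":[0,0,-0.95],"hand":1},{"travel":[0,0,0],"turn":[0,0,-0.95],"hand":1},{"travel":[0,0,0],"turn":[0,0,-0.95],"hand":1},{"travel":[0,0,0],"turn":[0,0,-0.95],"hand":1},{"travel":[0,0,0],"turn":[0,0,-0.95],"hand":1},{"travel":[0,0,0],"turn":[0,0,-0.95],"hand":1},{"travel":[0,0,0],"turn":[0,0,0],"hand":1}]'| tr '\n' ' '
python3 - <<'E'
from h import *
import pickle
go(.4803,-.046,.022,-3.1)
f=grab("wrist");pickle.dump(f,open("w11.p","wb"));a=f["color"]
s=grab("side");pickle.dump(s,open("s11.p","wb"));b=cv2.resize(s["color"][170:290,250:410],None,fx=2.5,fy=2.5,interpolation=cv2.INTER_CUBIC)
cc=np.zeros((600,800,3),np.uint8);cc[:300,:400]=b;cc[:300,400:800]=cv2.resize(grab("scene")["color"][140:260,260:420],(400,300),interpolation=cv2.INTER_CUBIC)
cc[300:,:480]=cv2.resize(a,(480,300));cv2.imwrite("pics/m11.png",cc)
E
```

```text
t: 15.58 tool_pos: [0.4787, -0.0466, 0.1177] tcp_rot: [0.978, 0.208, -0.001, -0.001] force: [-0.3, 0.5, -2.6] finger_gap: 0.0351 t: 16.58 tool_pos: [0.4788, -0.0466, 0.1178] tcp_rot: [0.744, 0.668, -0.001, -0.001] force: [0.0, -0.3, -3.2] finger_gap: 0.0345 tcp [ 0.4788 -0.0466  0.1178] yaw -6.1 tilt 0.13 gap 0.0345 t 16.58 j6 -0.11
shift units [0.02 0.04 2.39] turn z units -0.53 (deg 3.0 )
```

```bash
python3 -m crank '[{"travel":[0.02,0.04,0.3],"turn":[0,0,-0.53],"hand":1},{"travel":[0,0,0.6],"turn":[0,0,0],"hand":1},{"travel":[0,0,0.6],"turn":[0,0,0],"hand":1},{"travel":[0,0,0.3],"turn":[0,0,0],"hand":1},{"travel":[0,0,0.15],"turn":[0,0,0],"hand":1},{"travel":[0,0,0.1],"turn":[0,0,0],"hand":1},{"travel":[0,0,0],"turn":[0,0,0],"hand":1},{"travel":[0,0,0],"turn":[0,0,0],"hand":1}]'| tr '\n' ' '
python3 -m crank '[{"travel":[0,0,0.08],"turn":[0,0,0],"hand":1},{"travel":[0,0,0.08],"turn":[0,0,0],"hand":1},{"travel":[0,0,0],"turn":[0,0,0],"hand":1}]'| tr '\n' ' '
python3 -m crank '[{"travel":[0,0,0.08],"turn":[0,0,0],"hand":1},{"travel":[0,0,0],"turn":[0,0,0],"hand":1}]'| tr '\n' ' '
```

```text
t: 17.4 tool_pos: [0.4817, -0.0462, 0.0373] tcp_rot: [0.728, 0.686, 0.0, 0.0] force: [-0.6, -0.4, -2.4] finger_gap: 0.0346 t: 17.65 tool_pos: [0.4814, -0.0462, 0.0304] tcp_rot: [0.728, 0.686, 0.0, 0.0] force: [-1.3, 1.0, -2.6] finger_gap: 0.0348 t: 17.82 tool_pos: [0.4813, -0.0462, 0.027] tcp_rot: [0.728, 0.686, -0.0, -0.0] force: [0.3, -0.5, -3.2] finger_gap: 0.0344
```

```bash
python3 -m crank '[{"travel":[0,0,0.08],"turn":[0,0,0],"hand":1},{"travel":[0,0,0.04],"turn":[0,0,0],"hand":1},{"travel":[0,0,0],"turn":[0,0,0],"hand":1},{"travel":[0,0,0],"turn":[0,0,0],"hand":1}]'| tr '\n' ' '
```

```text
t: 18.15 tool_pos: [0.4814, -0.0461, 0.0225] tcp_rot: [0.728, 0.686, 0.0, 0.0] force: [-0.8, 0.7, 2.0] finger_gap: 0.0344
```

```bash
python3 -m crank '[{"travel":[0,0,0.02],"turn":[0,0,0],"hand":-0.2},{"travel":[0,0,0],"turn":[0,0,0],"hand":-0.2},{"travel":[0,0,0],"turn":[0,0,0],"hand":-0.2},{"travel":[0,0,0],"turn":[0,0,0],"hand":-0.2},{"travel":[0,0,-0.4],"turn":[0,0,0],"hand":-0.2},{"travel":[0,0,-0.8],"turn":[0,0,0],"hand":-0.5},{"travel":[0,0,-0.8],"turn":[0,0,0],"hand":-1},{"travel":[0,0,-0.9],"turn":[0,0,0],"hand":-1},{"travel":[0,0,-0.9],"turn":[0,0,0],"hand":-1},{"travel":[0,0,-0.9],"turn":[0,0,0],"hand":-1},{"travel":[0,0,0],"turn":[0,0,0],"hand":-1},{"travel":[0,0,0],"turn":[0,0,0],"hand":-1}]'| tr '\n' ' '
python3 - <<'E'
from h import *
import pickle
go(.4696,.3045,.2,-90)
f=grab("wrist");pickle.dump(f,open("w12.p","wb"));c=f["color"]
k=np.array([proj(f,p) for p in [[.4803,-.0469,.028],[.4917,-.0686,.018]]]).round(0);print(k)
# nut pale-yellow / threads / dark body on white floor: leftover floor visible, in insert frame at z=.006
m=(c.min(2)>170).astype(np.uint8)
x0,y0=k.min(0).astype(int)-60;x1,y1=k.max(0).astype(int)+70
n,l,s,ce=cv2.connectedComponentsWithStats(m[max(y0,0):y1,max(x0,0):x1])
a=np.radians(-3.1);E=np.array([[np.cos(a),np.sin(a)],[-np.sin(a),np.cos(a)]])
for i in range(1,n):
    if s[i,4]>25:
        ys,xs=np.where(l==i);w=np.array([ray(f,u+max(x0,0),v+max(y0,0),.006)[:2] for u,v in zip(xs,ys)])
        q=(w-[.4917,-.0686])@E.T*1000;print(s[i,4],"e0",q[:,0].min().round(),q[:,0].max().round(),"e1",q[:,1].min().round(),q[:,1].max().round())
cv2.imwrite("pics/w12.png",c)
E
```

```text
t: 19.15 tool_pos: [0.4823, -0.0464, 0.2115] tcp_rot: [0.728, 0.686, 0.001, 0.002] force: [0.0, -0.7, -1.0] finger_gap: 0.0853 tcp [ 0.4823 -0.0464  0.2115] yaw -3.4 tilt 0.24 gap 0.0853 t 19.15 j6 -0.16
shift units [ 8.74 -0.84  0.28] turn z units 15.12 (deg -86.6 )
[[317. 180.]
 [330. 198.]]
202 e0 -73.0 -60.0 e1 56.0 77.0
185 e0 4.0 27.0 e1 66.0 77.0
352 e0 35.0 70.0 e1 57.0 72.0
2175 e0 -38.0 38.0 e1 -52.0 45.0
2340 e0 -81.0 -31.0 e1 -83.0 12.0
546 e0 64.0 78.0 e1 -84.0 3.0
198 e0 6.0 31.0 e1 -84.0 -74.0
```

```bash
python3 -m crank '[{"travel":[0.87,-0.08,0],"turn":[0,0,0],"hand":-1},{"travel":[0.87,-0.08,0],"turn":[0,0,0],"hand":-1},{"travel":[0.87,-0.08,0],"turn":[0,0,0],"hand":-1},{"travel":[0.87,-0.08,0],"turn":[0,0,0],"hand":-1},{"travel":[0.87,-0.08,0],"turn":[0,0,0],"hand":-1},{"travel":[0.87,-0.08,0],"turn":[0,0,0],"hand":-1},{"travel":[0.87,-0.08,0],"turn":[0,0,0],"hand":-1},{"travel":[0.87,-0.08,0],"turn":[0,0,0],"hand":-1},{"travel":[0.87,-0.08,0],"turn":[0,0,0],"hand":-1},{"travel":[0.87,-0.08,0],"turn":[0,0,0],"hand":-1},{"travel":[0,0,0],"turn":[0,0,0.95],"hand":-1},{"travel":[0,0,0],"turn":[0,0,0.95],"hand":-1}]'| tr '\n' ' '
python3 -m crank '[{"travel":[0,0,0.1],"turn":[0,0,0.95],"hand":-1},{"travel":[0,0,0.1],"turn":[0,0,0.95],"hand":-1},{"travel":[0,0,0.1],"turn":[0,0,0.95],"hand":-1},{"travel":[0,0,0.1],"turn":[0,0,0.95],"hand":-1},{"travel":[0,0,0.1],"turn":[0,0,0.95],"hand":-1},{"travel":[0,0,0.1],"turn":[0,0,0.95],"hand":-1},{"travel":[0,0,0.1],"turn":[0,0,0.95],"hand":-1},{"travel":[0,0,0.1],"turn":[0,0,0.95],"hand":-1},{"travel":[0,0,0.1],"turn":[0,0,0.95],"hand":-1},{"travel":[0,0,0.1],"turn":[0,0,0.95],"hand":-1},{"travel":[0,0,0.1],"turn":[0,0,0.95],"hand":-1},{"travel":[0,0,0],"turn":[0,0,0.95],"hand":-1}]'| tr '\n' ' '
python3 -m crank '[{"travel":[0,0,0],"turn":[0,0,0.95],"hand":-0.7},{"travel":[0,0,0],"turn":[0,0,0.95],"hand":-0.7},{"travel":[0,0,0],"turn":[0,0,0],"hand":-0.7},{"travel":[0,0,0],"turn":[0,0,0],"hand":-0.7}]' 30 | tr '\n' ' '
python3 - <<'E'
from h import *
f=grab("wrist");c=f["color"];hsv=cv2.cvtColor(c,cv2.COLOR_BGR2HSV)
yel=((hsv[...,1]>60)&(hsv[...,2]>110)&(hsv[...,0]<35)&(hsv[...,0]>8)).astype(np.uint8)
for k in cv2.findContours(yel,0,1)[0]:
    if cv2.contourArea(k)>600:
        w=np.array([ray(f,u,v,.0025)[:2] for u,v in k[:,0]],np.float32);print(cv2.boundingRect(k),[np.round(q,4) for q in cv2.fitEllipse(w)])
go(.4696,.3045,.01,-90)
E
```

```text
t: 20.2 tool_pos: [0.4688, 0.3046, 0.2076] tcp_rot: [0.79, 0.613, -0.002, -0.0] force: [-0.1, 0.1, 0.1] finger_gap: 0.085 t: 21.2 tool_pos: [0.4687, 0.3024, 0.1631] tcp_rot: [0.996, 0.088, -0.002, 0.001] force: [-0.2, -0.0, 0.0] finger_gap: 0.0851 t: 21.53 tool_pos: [0.4693, 0.3028, 0.1644] tcp_rot: [1.0, -0.003, -0.001, 0.001] force: [0.1, 0.3, 0.2] finger_gap: 0.0726 (287, 154, 63, 62) [array([0.4691, 0.3043]), array([0.0565, 0.057 ]), np.float64(99.5546)]
tcp [0.4694 0.3028 0.1647] yaw -90.3 tilt 0.11 gap 0.0725 t 21.58 j6 2.04
shift units [ 0.01 -0.05  3.87] turn z units -0.05 (deg 0.3 )
```

```bash
python3 -m crank '[{"travel":[0,-0.04,0.5],"turn":[0,0,0],"hand":-0.55},{"travel":[0,0,0.8],"turn":[0,0,0],"hand":-0.55},{"travel":[0,0,0.8],"turn":[0,0,0],"hand":-0.55},{"travel":[0,0,0.8],"turn":[0,0,0],"hand":-0.55},{"travel":[0,0,0.6],"turn":[0,0,0],"hand":-0.55},{"travel":[0,0,0.35],"turn":[0,0,0],"hand":-0.55},{"travel":[0,0,0.1],"turn":[0,0,0],"hand":-0.55},{"travel":[0,0,0],"turn":[0,0,0],"hand":-0.55},{"travel":[0,0,0],"turn":[0,0,0],"hand":-0.55}]' 30 | tr '\n' ' '
python3 -m crank '[{"travel":[0,0,0.05],"turn":[0,0,0],"hand":-0.55},{"travel":[0,0,0.05],"turn":[0,0,0],"hand":-0.55},{"travel":[0,0,0],"turn":[0,0,0],"hand":-0.55}]' 30 | tr '\n' ' '
```

```text
t: 22.33 tool_pos: [0.4702, 0.3048, 0.0082] tcp_rot: [1.0, -0.004, 0.0, -0.0] force: [0.2, 0.2, 0.4] finger_gap: 0.0666 t: 22.58 tool_pos: [0.4702, 0.3049, 0.0041] tcp_rot: [1.0, -0.004, 0.0, -0.0] force: [0.0, -0.2, -0.2] finger_gap: 0.066
```

```bash
python3 -m crank '[{"travel":[0,0,0.05],"turn":[0,0,0],"hand":-0.55},{"travel":[0,0,0.05],"turn":[0,0,0],"hand":-0.55},{"travel":[0,0,0],"turn":[0,0,0],"hand":-0.55}]' | tr '\n' ' '
python3 -m crank '[{"travel":[0,0,0.05],"turn":[0,0,0],"hand":-0.55},{"travel":[0,0,0],"turn":[0,0,0],"hand":-0.55}]' | tr '\n' ' '
python3 -m crank '[{"travel":[0,0,0.05],"turn":[0,0,0],"hand":-0.55},{"travel":[0,0,0],"turn":[0,0,0],"hand":-0.55}]' | tr '\n' ' '
```

```text
t: 22.83 tool_pos: [0.4699, 0.3047, -0.0005] tcp_rot: [1.0, -0.004, -0.0, 0.0] force: [-0.7, 0.3, -0.3] finger_gap: 0.066 t: 23.0 tool_pos: [0.4698, 0.3047, -0.0026] tcp_rot: [1.0, -0.004, -0.0, 0.0] force: [0.6, -0.2, -0.3] finger_gap: 0.0663 t: 23.17 tool_pos: [0.4698, 0.3046, -0.0046] tcp_rot: [1.0, -0.004, -0.0, 0.0] force: [0.4, -0.3, -0.1] finger_gap: 0.0664
```

```bash
python3 -m crank '[{"travel":[0,0,0.05],"turn":[0,0,0],"hand":-0.55},{"travel":[0,0,0],"turn":[0,0,0],"hand":-0.55}]' | tr '\n' ' '
python3 -m crank '[{"travel":[0,0,0.03],"turn":[0,0,0],"hand":-0.55},{"travel":[0,0,0],"turn":[0,0,0],"hand":-0.55}]' | tr '\n' ' '
python3 -m crank '[{"travel":[0,0,0.03],"turn":[0,0,0],"hand":-0.55},{"travel":[0,0,0],"turn":[0,0,0],"hand":-0.55}]' | tr '\n' ' '
```

```text
t: 23.33 tool_pos: [0.47, 0.3047, -0.0065] tcp_rot: [1.0, -0.004, 0.0, -0.0] force: [-0.0, -0.4, 0.6] finger_gap: 0.0662 t: 23.5 tool_pos: [0.47, 0.3048, -0.0067] tcp_rot: [1.0, -0.004, 0.0, -0.0] force: [-3.4, -1.9, 17.2] finger_gap: 0.0663 t: 23.67 tool_pos: [0.4701, 0.3048, -0.0068] tcp_rot: [1.0, -0.004, 0.001, -0.0] force: [-7.2, -4.6, 43.0] finger_gap: 0.0663
```

```bash
python3 -m crank '[{"travel":[0,0,-0.1],"turn":[0,0,0],"hand":-0.55},{"travel":[0,0,0],"turn":[0,0,0],"hand":1},{"travel":[0,0,0],"turn":[0,0,0],"hand":1},{"travel":[0,0,0],"turn":[0,0,0],"hand":1},{"travel":[0,0,0],"turn":[0,0,0],"hand":1},{"travel":[0,0,0],"turn":[0,0,0],"hand":1}]' 25 | tr '\n' ' '
python3 -m crank '[{"travel":[0,0,-0.4],"turn":[0,0,0],"hand":1},{"travel":[0,0,-0.8],"turn":[0,0,0],"hand":1},{"travel":[0,0,-0.8],"turn":[0,0,0],"hand":1},{"travel":[0,0,-0.8],"turn":[0,0,0],"hand":1},{"travel":[0,0,-0.8],"turn":[0,0,0],"hand":1},{"travel":[0,0,-0.8],"turn":[0,0,0],"hand":1},{"travel":[0,0,0],"turn":[0,0,0],"hand":1},{"travel":[0,0,0],"turn":[0,0,0],"hand":1}]' | tr '\n' ' '
python3 - <<'E'
from h import *
import pickle
f=grab("wrist");c=f["color"];hsv=cv2.cvtColor(c,cv2.COLOR_BGR2HSV);pickle.dump(f,open("w13.p","wb"));cv2.imwrite("pics/w13.png",c)
yel=((hsv[...,1]>60)&(hsv[...,2]>110)&(hsv[...,0]<35)&(hsv[...,0]>8)).astype(np.uint8)
o=status.get_obs();M=R.from_quat(o["tcp_rot"]).as_matrix()
for k in cv2.findContours(yel,0,1)[0]:
    if cv2.contourArea(k)>100:
        w=np.array([(M.T@(ray(f,u,v,o["tool_pos"][2]+.0075)-o["tool_pos"]))[:2] for u,v in k[:,0]],np.float32);print(cv2.boundingRect(k),w.min(0).round(4),w.max(0).round(4))
go(.49,-.3192,.2,-90.3)
E
```

```text
t: 24.17 tool_pos: [0.4703, 0.305, -0.0038] tcp_rot: [1.0, -0.004, 0.001, -0.0] force: [-4.8, -0.2, 23.5] finger_gap: 0.0556 t: 24.83 tool_pos: [0.4707, 0.3051, 0.1727] tcp_rot: [1.0, -0.004, 0.001, -0.001] force: [-0.3, 1.1, -0.4] finger_gap: 0.0552 (348, 341, 16, 17) [-0.0444  0.0132] [-0.0355  0.0203]
(256, 210, 130, 123) [-0.0306 -0.028 ] [0.0285 0.0287]
tcp [0.4699 0.3047 0.1712] yaw -90.5 tilt 0.03 gap 0.0553 t 24.88 j6 2.05
shift units [ 0.63 15.59 -0.72] turn z units -0.03 (deg 0.2 )
```

```bash
python3 - <<'E'
from h import *
import pickle
a=pickle.load(open("w2.p","rb"));s=pickle.load(open("s11.p","rb"))
def L(f,u,v):
    p=ray(f,u,v,0);q=ray(f,u,v,.3);return p,(q-p)/np.linalg.norm(q-p)
for p,q in [((42,42),(163,303)),((42,42),(240,270)),((22,95),(285,348)),((55,42),(245,268))]:
    x,u=L(a,*p);y,v=L(s,*q);t=np.linalg.lstsq(np.c_[u,-v],y-x,rcond=None)[0];m=x+t[0]*u;n=y+t[1]*v
    print(p,q,((m+n)/2).round(3),np.linalg.norm(m-n).round(3))
for z in(.05,.1,.15,.2,.25):print(z,ray(a,65,42,z).round(3),proj(s,ray(a,65,42,z)).round(0),ray(a,40,95,z).round(3),proj(s,ray(a,40,95,z)).round(0))
E
```

```text
(42, 42) (163, 303) [ 0.375 -0.46   0.103] 0.115
(42, 42) (240, 270) [ 0.433 -0.414  0.135] 0.009
(22, 95) (285, 348) [ 0.488 -0.506  0.057] 0.022
(55, 42) (245, 268) [ 0.436 -0.404  0.132] 0.002
0.05 [ 0.423 -0.452  0.05 ] [238. 328.] [ 0.478 -0.492  0.05 ] [271. 345.]
0.1 [ 0.431 -0.417  0.1  ] [243. 289.] [ 0.479 -0.452  0.1  ] [272. 302.]
0.15 [ 0.44  -0.383  0.15 ] [249. 251.] [ 0.481 -0.413  0.15 ] [273. 261.]
0.2 [ 0.448 -0.348  0.2  ] [254. 215.] [ 0.483 -0.373  0.2  ] [273. 222.]
0.25 [ 0.457 -0.314  0.25 ] [258. 180.] [ 0.484 -0.334  0.25 ] [274. 184.]
```

```bash
python3 -m crank '[{"travel":[0.03,0.5,-0.1],"turn":[0,0,0],"hand":1},{"travel":[0.04,0.9,-0.1],"turn":[0,0,0],"hand":1},{"travel":[0.04,0.9,0],"turn":[0,0,0],"hand":1},{"travel":[0.04,0.9,0],"turn":[0,0,0],"hand":1},{"travel":[0.04,0.9,0],"turn":[0,0,0],"hand":1},{"travel":[0.04,0.9,0],"turn":[0,0,0],"hand":1},{"travel":[0.04,0.9,0],"turn":[0,0,0],"hand":1},{"travel":[0.04,0.9,0],"turn":[0,0,0],"hand":1},{"travel":[0.04,0.9,0],"turn":[0,0,0],"hand":1},{"travel":[0.04,0.9,0],"turn":[0,0,0],"hand":1},{"travel":[0.04,0.9,0],"turn":[0,0,0],"hand":1},{"travel":[0.04,0.9,0],"turn":[0,0,0],"hand":1}]' | tr '\n' ' '
python3 -m crank '[{"travel":[0.04,0.9,0],"turn":[0,0,0],"hand":1},{"travel":[0.04,0.9,0],"turn":[0,0,0],"hand":1},{"travel":[0.04,0.9,0],"turn":[0,0,0],"hand":1},{"travel":[0.04,0.9,0],"turn":[0,0,0],"hand":1},{"travel":[0.04,0.9,0],"turn":[0,0,0],"hand":1},{"travel":[0.04,0.69,0],"turn":[0,0,0],"hand":1},{"travel":[0,0,0],"turn":[0,0,0],"hand":1},{"travel":[0,0,0],"turn":[0,0,0],"hand":1}]' | tr '\n' ' '
python3 - <<'E'
from h import *
go(.491,-.3192,.006,-90.3)
E
```

```text
t: 25.88 tool_pos: [0.4843, -0.113, 0.1777] tcp_rot: [1.0, -0.004, -0.001, -0.0] force: [0.7, 1.0, -1.9] finger_gap: 0.0553 t: 26.55 tool_pos: [0.4923, -0.3199, 0.1772] tcp_rot: [1.0, -0.005, -0.001, -0.001] force: [-0.1, 0.7, -1.1] finger_gap: 0.0553 tcp [ 0.4923 -0.3199  0.1772] yaw -90.6 tilt 0.17 gap 0.0553 t 26.55 j6 0.9
shift units [-0.02 -0.01  4.28] turn z units -0.05 (deg 0.3 )
```

```bash
python3 -m crank '[{"travel":[-0.02,0,0.5],"turn":[0,0,0],"hand":1},{"travel":[0,0,0.8],"turn":[0,0,0],"hand":1},{"travel":[0,0,0.8],"turn":[0,0,0],"hand":1},{"travel":[0,0,0.8],"turn":[0,0,0],"hand":1},{"travel":[0,0,0.6],"turn":[0,0,0],"hand":1},{"travel":[0,0,0.3],"turn":[0,0,0],"hand":1},{"travel":[0,0,0.1],"turn":[0,0,0],"hand":1},{"travel":[0,0,0.1],"turn":[0,0,0],"hand":1},{"travel":[0,0,0],"turn":[0,0,0],"hand":1},{"travel":[0,0,0],"turn":[0,0,0],"hand":1}]' | tr '\n' ' '
python3 -m crank '[{"travel":[0,0,0.1],"turn":[0,0,0],"hand":1},{"travel":[0,0,0.08],"turn":[0,0,0],"hand":1},{"travel":[0,0,0],"turn":[0,0,0],"hand":1}]' | tr '\n' ' '
```

```text
t: 27.38 tool_pos: [0.493, -0.3193, 0.0203] tcp_rot: [1.0, -0.004, 0.001, 0.0] force: [-0.4, -0.9, -0.3] finger_gap: 0.0558 t: 27.63 tool_pos: [0.4924, -0.3191, 0.012] tcp_rot: [1.0, -0.004, 0.0, 0.0] force: [-0.2, 0.6, -0.6] finger_gap: 0.0555
```

```bash
python3 -m crank '[{"travel":[0,0,0.1],"turn":[0,0,0],"hand":1},{"travel":[0,0,0.08],"turn":[0,0,0],"hand":1},{"travel":[0,0,0],"turn":[0,0,0],"hand":1}]' | tr '\n' ' '
python3 -m crank '[{"travel":[0,0,0.04],"turn":[0,0,0],"hand":1},{"travel":[0,0,0],"turn":[0,0,0],"hand":1}]' | tr '\n' ' '
```

```text
t: 27.88 tool_pos: [0.4922, -0.3189, 0.0042] tcp_rot: [1.0, -0.004, -0.0, -0.0] force: [-1.0, -0.3, -0.9] finger_gap: 0.0554 t: 28.05 tool_pos: [0.4924, -0.319, 0.003] tcp_rot: [1.0, -0.004, -0.0, -0.0] force: [-0.8, 0.6, -1.1] finger_gap: 0.0552
```

```bash
python3 -m crank '[{"travel":[0,0,0],"turn":[0,0,0],"hand":-0.5},{"travel":[0,0,0],"turn":[0,0,0],"hand":-0.5},{"travel":[0,0,0],"turn":[0,0,0],"hand":-0.5},{"travel":[0,0,-0.3],"turn":[0,0,0],"hand":-0.5},{"travel":[0,0,-0.6],"turn":[0,0,0],"hand":-0.5},{"travel":[0,0,-0.9],"turn":[0,0,0],"hand":-1},{"travel":[0,0,-0.9],"turn":[0,0,0],"hand":-1},{"travel":[0,0,-0.9],"turn":[0,0,0],"hand":-1},{"travel":[0,0,-0.9],"turn":[0,0,0],"hand":-1},{"travel":[0,0,-0.6],"turn":[0,0,0],"hand":-1},{"travel":[0,0,0],"turn":[0,0,0],"hand":-1},{"travel":[0,0,0],"turn":[0,0,0],"hand":-1}]' | tr '\n' ' '
python3 - <<'E'
from h import *
import pickle
f=pickle.load(open("w2.p","rb"));c=f["color"];cam=np.array(f["pose"])[:2,3];m=(c.min(2)>175).astype(np.uint8);_,l=cv2.connectedComponents(m)
for n,(u,v),thr in [("long",(310,115),.023),("short",(307,227),.022)]:
    cs,_=cv2.findContours((l==l[v,u]).astype(np.uint8),0,1);k=max(cs,key=cv2.contourArea)[:,0]
    A=np.array([ray(f,*p,.006)[:2] for p in k],np.float32);B=np.array([ray(f,*p,.018)[:2] for p in k],np.float32)
    mid=A.mean(0);sel=abs(A[:,1]-mid[1])>thr;r=cv2.minAreaRect(A[sel]);a=(np.radians(r[2])+np.pi/4)%(np.pi/2)-np.pi/4
    E=np.array([[np.cos(a),np.sin(a)],[-np.sin(a),np.cos(a)]]);lo=[];hi=[]
    for i in(0,1):
        s=sel if i==0 else slice(None)
        pa,pb,cc=A[s]@E[i],B[s]@E[i],cam@E[i]
        hi.append(pb.max() if cc>pb.max() else pa.max());lo.append(pb.min() if cc<pb.min() else pa.min())
    lo,hi=np.array(lo),np.array(hi);print(n,(E.T@((lo+hi)/2)).round(4),(hi-lo).round(4),np.degrees(a).round(1))
f=grab("wrist");c=f["color"];cv2.imwrite("pics/w14.png",c);pickle.dump(f,open("w14.p","wb"));hsv=cv2.cvtColor(c,cv2.COLOR_BGR2HSV)
yel=((hsv[...,1]>60)&(hsv[...,2]>110)&(hsv[...,0]<35)&(hsv[...,0]>8)).astype(np.uint8)
for k in cv2.findContours(yel,0,1)[0]:
    if cv2.contourArea(k)>600:
        w=np.array([ray(f,u,v,.0085)[:2] for u,v in k[:,0]],np.float32);print(cv2.boundingRect(k),[np.round(q,4) for q in cv2.fitEllipse(w)])
go(.4982,.1858,.2,33.2)
E
```

```text
t: 29.05 tool_pos: [0.4929, -0.3194, 0.2095] tcp_rot: [1.0, -0.004, 0.001, 0.001] force: [-0.7, -0.9, -0.7] finger_gap: 0.0855 long [ 0.5035 -0.1884] [0.0258 0.1016] -3.4
short [ 0.6514 -0.1943] [0.0247 0.0704] -4.0
(293, 152, 55, 54) [array([ 0.4912, -0.3197]), array([0.0551, 0.0555]), np.float64(93.7252)]
(0, 0, 79, 22) [array([ 0.6487, -0.0611]), array([0.0172, 0.0887]), np.float64(0.8079)]
tcp [ 0.4923 -0.319   0.208 ] yaw -90.5 tilt 0.06 gap 0.0855 t 29.1 j6 0.9
shift units [  0.04 -12.62   0.19] turn z units 9.83 (deg -56.3 )
```

```bash
python3 -m crank '[{"travel":[0,-0.9,0],"turn":[0,0,0],"hand":-1},{"travel":[0,-0.9,0],"turn":[0,0,0],"hand":-1},{"travel":[0,-0.9,0],"turn":[0,0,0],"hand":-1},{"travel":[0,-0.9,0],"turn":[0,0,0],"hand":-1},{"travel":[0,-0.9,0],"turn":[0,0,0],"hand":-1},{"travel":[0,-0.9,0],"turn":[0,0,0],"hand":-1},{"travel":[0,-0.9,0],"turn":[0,0,0],"hand":-1},{"travel":[0,-0.9,0],"turn":[0,0,0],"hand":-1},{"travel":[0,-0.9,0],"turn":[0,0,0],"hand":-1},{"travel":[0,-0.9,0],"turn":[0,0,0],"hand":-1},{"travel":[0,-0.9,0],"turn":[0,0,0],"hand":-1},{"travel":[0,-0.9,0],"turn":[0,0,0],"hand":-1}]' | tr '\n' ' '
python3 -m crank '[{"travel":[0,-0.9,0],"turn":[0,0,0],"hand":-1},{"travel":[0,-0.9,0],"turn":[0,0,0],"hand":-1},{"travel":[0,0,0],"turn":[0,0,-1],"hand":-1},{"travel":[0,0,0],"turn":[0,0,-1],"hand":-1},{"travel":[0,0,0],"turn":[0,0,-1],"hand":-1},{"travel":[0,0,0],"turn":[0,0,-1],"hand":-1},{"travel":[0,0,0],"turn":[0,0,-1],"hand":-1},{"travel":[0,0,0],"turn":[0,0,-1],"hand":-1},{"travel":[0,0,0],"turn":[0,0,-1],"hand":-1},{"travel":[0,0,0],"turn":[0,0,-1],"hand":-1},{"travel":[0,0,0],"turn":[0,0,-1],"hand":-1},{"travel":[0,0,0],"turn":[0,0,-1],"hand":-1}]' | tr '\n' ' '
python3 -m crank '[{"travel":[0,0,0],"turn":[0,0,-1],"hand":-1},{"travel":[0,0,0],"turn":[0,0,-1],"hand":-1},{"travel":[0,0,0],"turn":[0,0,-1],"hand":-1},{"travel":[0,0,0],"turn":[0,0,-1],"hand":-1},{"travel":[0,0,0],"turn":[0,0,-1],"hand":-1},{"travel":[0,0,0],"turn":[0,0,-1],"hand":-1},{"travel":[0,0,0],"turn":[0,0,-1],"hand":-1},{"travel":[0,0,0],"turn":[0,0,-1],"hand":-1},{"travel":[0,0,0],"turn":[0,0,-1],"hand":-1},{"travel":[0,0,0],"turn":[0,0,-1],"hand":-1},{"travel":[0,0,0],"turn":[0,0,-1],"hand":-1},{"travel":[0,0,0],"turn":[0,0,0],"hand":-1}]' | tr '\n' ' '
cat > scr.py <<'E'
from h import *
import pickle,sys
X,Y=map(float,sys.argv[1:3])
f=grab("wrist");c=f["color"];cv2.imwrite(f"pics/scr{X}.png",c)
d=(c.max(2)<85).astype(np.uint8);u,v=proj(f,[X,Y,.008]).astype(int);b=np.zeros_like(d);b[max(v-75,0):v+75,max(u-75,0):u+75]=d[max(v-75,0):v+75,max(u-75,0):u+75]
for k in cv2.findContours(b,0,1)[0]:
    if cv2.contourArea(k)>150:
        w=np.array([ray(f,*p,.008)[:2] for p in k[:,0]],np.float32);r=cv2.minAreaRect(w);P=cv2.boxPoints(r)
        e=P[1]-P[0] if np.linalg.norm(P[1]-P[0])>np.linalg.norm(P[2]-P[1]) else P[2]-P[1]
        ang=np.degrees(np.arctan2(e[1],e[0]))%180
        # shank axis: middle part only
        t=(w-r[0])@(e/np.linalg.norm(e));
        ws=w[abs(t)<max(r[1])/2-.014];vx,vy=cv2.fitLine(ws,1,0,.01,.01).ravel()[:2]
        print(cv2.boundingRect(k),np.round(r[0],4),np.round(r[1],4),"jaw",round(ang-90,1),"shank jaw",round(np.degrees(np.arctan2(vy,vx))%180-90,1))
E
python3 scr.py .4982 .1858; python3 -c "
from h import *
go(.4982,.1858,.004,33.2)"
```

```text
t: 30.1 tool_pos: [0.4948, 0.1146, 0.2063] tcp_rot: [1.0, -0.004, -0.001, 0.0] force: [0.3, -0.6, -0.8] finger_gap: 0.0853 t: 31.1 tool_pos: [0.4957, 0.1847, 0.2061] tcp_rot: [0.878, 0.478, -0.001, -0.0] force: [-0.1, 0.2, -0.1] finger_gap: 0.0854 t: 32.1 tool_pos: [0.4957, 0.1847, 0.2062] tcp_rot: [0.499, 0.867, -0.001, -0.001] force: [-0.5, 0.3, -0.1] finger_gap: 0.0856 (314, 131, 19, 89) [0.4981 0.1855] [0.0141 0.0912] jaw 33.4 shank jaw 39.5
tcp [0.4959 0.1847 0.2063] yaw 29.8 tilt 0.12 gap 0.0854 t 32.15 j6 -0.28
shift units [-0.01  0.07  5.06] turn z units -0.6 (deg 3.4 )
```

```bash
python3 -m crank '[{"travel":[-0.01,0.07,0.3],"turn":[0,0,-0.62],"hand":-1},{"travel":[0,0,0.8],"turn":[0,0,0],"hand":-0.6},{"travel":[0,0,0.8],"turn":[0,0,0],"hand":-0.4},{"travel":[0,0,0.8],"turn":[0,0,0],"hand":-0.2},{"travel":[0,0,0.8],"turn":[0,0,0],"hand":-0.2},{"travel":[0,0,0.8],"turn":[0,0,0],"hand":-0.2},{"travel":[0,0,0.4],"turn":[0,0,0],"hand":-0.2},{"travel":[0,0,0.3],"turn":[0,0,0],"hand":-0.2},{"travel":[0,0,0],"turn":[0,0,0],"hand":-0.2},{"travel":[0,0,0],"turn":[0,0,0],"hand":-0.2}]' 40 | tr '\n' ' '
```

```text
t: 32.98 tool_pos: [0.4986, 0.1858, 0.0067] tcp_rot: [0.475, 0.88, -0.001, -0.001] force: [-0.2, -1.2, 0.3] finger_gap: 0.0509
```

```bash
python3 -m crank '[{"travel":[0,0,0.05],"turn":[0,0,0],"hand":0.5},{"travel":[0,0,0],"turn":[0,0,0],"hand":1},{"travel":[0,0,0],"turn":[0,0,0],"hand":1},{"travel":[0,0,0],"turn":[0,0,0],"hand":1},{"travel":[0,0,0],"turn":[0,0,0],"hand":1},{"travel":[0,0,0],"turn":[0,0,0],"hand":1},{"travel":[0,0,0],"turn":[0,0,0],"hand":1}]' 40 | tr '\n' ' '
python3 -m crank '[{"travel":[0,0,-0.4],"turn":[0,0,0],"hand":1},{"travel":[0,0,-0.8],"turn":[0,0,0],"hand":1},{"travel":[0,0,-0.8],"turn":[0,0,0],"hand":1},{"travel":[0,0,-0.8],"turn":[0,0,0],"hand":1},{"travel":[0,0,0],"turn":[0,0,0],"hand":1},{"travel":[0,0,0],"turn":[0,0,0],"hand":1}]' | tr '\n' ' '
python3 - <<'E'
from h import *
f=grab("wrist");cv2.imwrite("pics/w15.png",f["color"]);go(.5035,-.1884,.12,-3.4)
E
```

```text
t: 33.57 tool_pos: [0.4996, 0.186, 0.0059] tcp_rot: [0.474, 0.88, 0.0, 0.0] force: [0.3, -1.2, 7.3] finger_gap: 0.0062 t: 34.07 tool_pos: [0.5002, 0.1862, 0.1191] tcp_rot: [0.474, 0.88, 0.001, 0.001] force: [0.4, -0.3, -1.3] finger_gap: 0.0069 tcp [0.4993 0.186  0.1177] yaw 33.4 tilt 0.07 gap 0.0067 t 34.12 j6 -0.34
shift units [-7.87 -5.06 -0.06] turn z units 6.42 (deg -36.8 )
```

```bash
python3 - <<'E'
from h import *
f=grab("scene");c=f["color"].max(2);o=cv2.imread("pics/scene0.png").max(2)
u,v=proj(f,[.498,.186,.008]).astype(int);print(u,v,"dark now",(c[v-25:v+25,u-25:u+25]<60).sum(),"before",(o[v-25:v+25,u-25:u+25]<60).sum())
w=cv2.imread("pics/w15.png").max(2)
for r in range(120,300,12): 
    x=np.where(w[r,270:370]<85)[0]+270; print(r,(x.min(),x.max(),len(x)) if len(x) else "",end="; ")
E
```

```text
269 246 dark now 0 before 143
120 ; 132 ; 144 ; 156 ; 168 (np.int64(311), np.int64(330), 20); 180 (np.int64(311), np.int64(330), 20); 192 (np.int64(311), np.int64(330), 20); 204 (np.int64(311), np.int64(330), 20); 216 (np.int64(312), np.int64(330), 19); 228 (np.int64(311), np.int64(330), 20); 240 (np.int64(312), np.int64(330), 19); 252 (np.int64(309), np.int64(332), 24); 264 (np.int64(280), np.int64(362), 57); 276 (np.int64(270), np.int64(365), 68); 288 (np.int64(270), np.int64(369), 90);
```

```bash
python3 -m crank '[{"travel":[-0.4,-0.26,0],"turn":[0,0,0],"hand":1},{"travel":[-0.75,-0.48,0],"turn":[0,0,0],"hand":1},{"travel":[-0.75,-0.48,0],"turn":[0,0,0],"hand":1},{"travel":[-0.75,-0.48,0],"turn":[0,0,0],"hand":1},{"travel":[-0.75,-0.48,0],"turn":[0,0,0],"hand":1},{"travel":[-0.75,-0.48,0],"turn":[0,0,0],"hand":1},{"travel":[-0.75,-0.48,0],"turn":[0,0,0],"hand":1},{"travel":[-0.75,-0.48,0],"turn":[0,0,0],"hand":1},{"travel":[-0.75,-0.48,0],"turn":[0,0,0],"hand":1},{"travel":[-0.75,-0.48,0],"turn":[0,0,0],"hand":1},{"travel":[-0.72,-0.48,0],"turn":[0,0,0],"hand":1},{"travel":[0,0,0],"turn":[0,0,0.92],"hand":1}]' | tr '\n' ' '
python3 -m crank '[{"travel":[0,0,0],"turn":[0,0,0.92],"hand":1},{"travel":[0,0,0],"turn":[0,0,0.92],"hand":1},{"travel":[0,0,0],"turn":[0,0,0.92],"hand":1},{"travel":[0,0,0],"turn":[0,0,0.92],"hand":1},{"travel":[0,0,0],"turn":[0,0,0.92],"hand":1},{"travel":[0,0,0],"turn":[0,0,0.9],"hand":1},{"travel":[0,0,0],"turn":[0,0,0],"hand":1},{"travel":[0,0,0],"turn":[0,0,0],"hand":1}]' | tr '\n' ' '
python3 - <<'E'
from h import *
go(.5035,-.1884,.012,-3.4)
f=grab("wrist");w=f["color"];cv2.imwrite("pics/w16.png",w);w=w.max(2)
o=status.get_obs();M=R.from_quat(o["tcp_rot"]).as_matrix()
for r in range(150,170,4):print(r,(M.T@(ray(f,321,r,o["tool_pos"][2]+.003)-o["tool_pos"])).round(4),w[r,321])
# slot seen ahead of the tip: white columns near its +y end
p=proj(f,[.5035+.045*np.sin(np.radians(3.4)),-.1884+.048,.006]);print(p.round(0));r=int(p[1]);x=np.where(f["color"].min(2)[r,200:440]>170)[0]+200;print(x.min() if len(x) else 0,x.max() if len(x) else 0,len(x))
E
```

```text
t: 35.17 tool_pos: [0.5034, -0.1936, 0.116] tcp_rot: [0.514, 0.858, -0.001, 0.0] force: [0.2, 0.9, -1.6] finger_gap: 0.0065 t: 35.83 tool_pos: [0.503, -0.188, 0.1162] tcp_rot: [0.727, 0.687, -0.0, -0.001] force: [-0.3, 0.4, -0.6] finger_gap: 0.0064 tcp [ 0.503  -0.188   0.1162] yaw -3.2 tilt 0.12 gap 0.0064 t 35.83 j6 -0.41
shift units [-0.01  0.02  2.61] turn z units 0.03 (deg -0.2 )
150 [ 0.0513  0.0005 -0.003 ] 229
154 [ 0.0497  0.0005 -0.003 ] 229
158 [ 0.048   0.0005 -0.003 ] 229
162 [ 0.0464  0.0005 -0.003 ] 32
166 [ 0.0447  0.0005 -0.003 ] 69
[321. 136.]
200 439 128
```

```bash
python3 -m crank '[{"travel":[-0.03,0.01,0.4],"turn":[0,0,0],"hand":1},{"travel":[0,0,0.6],"turn":[0,0,0],"hand":1},{"travel":[0,0,0.6],"turn":[0,0,0],"hand":1},{"travel":[0,0,0.4],"turn":[0,0,0],"hand":1},{"travel":[0,0,0.2],"turn":[0,0,0],"hand":1},{"travel":[0,0,0.1],"turn":[0,0,0],"hand":1},{"travel":[0,0,0],"turn":[0,0,0],"hand":1},{"travel":[0,0,0],"turn":[0,0,0],"hand":1}]' | tr '\n' ' '
python3 -m crank '[{"travel":[0,0,0.1],"turn":[0,0,0],"hand":1},{"travel":[0,0,0.06],"turn":[0,0,0],"hand":1},{"travel":[0,0,0],"turn":[0,0,0],"hand":1}]' | tr '\n' ' '
python3 -m crank '[{"travel":[0,0,0.04],"turn":[0,0,0],"hand":1},{"travel":[0,0,0],"turn":[0,0,0],"hand":1}]' | tr '\n' ' '
```

```text
t: 36.55 tool_pos: [0.5042, -0.1896, 0.0258] tcp_rot: [0.727, 0.686, 0.0, 0.0] force: [0.1, 0.0, 0.3] finger_gap: 0.0067 t: 36.8 tool_pos: [0.5039, -0.1895, 0.0189] tcp_rot: [0.728, 0.686, 0.0, 0.0] force: [0.1, -0.9, -0.3] finger_gap: 0.007 t: 36.97 tool_pos: [0.5039, -0.1895, 0.0173] tcp_rot: [0.728, 0.686, 0.0, 0.0] force: [0.2, 0.1, -1.6] finger_gap: 0.0065
```

```bash
python3 -m crank '[{"travel":[0,0,0.06],"turn":[0,0,0],"hand":1},{"travel":[0,0,0.04],"turn":[0,0,0],"hand":1},{"travel":[0,0,0],"turn":[0,0,0],"hand":1}]' | tr '\n' ' '
python3 -m crank '[{"travel":[0,0,0.03],"turn":[0,0,0],"hand":1},{"travel":[0,0,0],"turn":[0,0,0],"hand":1}]' | tr '\n' ' '
```

```text
t: 37.22 tool_pos: [0.5037, -0.1895, 0.013] tcp_rot: [0.728, 0.686, -0.0, -0.0] force: [0.4, -0.7, -0.6] finger_gap: 0.0062 t: 37.38 tool_pos: [0.5039, -0.1895, 0.012] tcp_rot: [0.728, 0.686, -0.0, -0.0] force: [-1.3, 0.7, 2.4] finger_gap: 0.0067
```

```bash
python3 -m crank '[{"travel":[0,0,0],"turn":[0,0,0],"hand":0.35},{"travel":[0,0,0],"turn":[0,0,0],"hand":0.35},{"travel":[0,0,0],"turn":[0,0,0],"hand":0.35},{"travel":[0,0,-0.4],"turn":[0,0,0],"hand":0.35},{"travel":[0,0,-0.8],"turn":[0,0,0],"hand":0.35},{"travel":[0,0,-0.9],"turn":[0,0,0],"hand":-1},{"travel":[0,0,-0.9],"turn":[0,0,0],"hand":-1},{"travel":[0,0,-0.9],"turn":[0,0,0],"hand":-1},{"travel":[0,0,-0.6],"turn":[0,0,0],"hand":-1},{"travel":[0,0,0],"turn":[0,0,0],"hand":-1},{"travel":[0,0,0],"turn":[0,0,0],"hand":-1}]' | tr '\n' ' '
python3 scr.py .5035 -.1884; python3 -c "
from h import *
f=grab('wrist');c=f['color'];a=np.radians(-3.4);E=np.array([[np.cos(a),np.sin(a)],[-np.sin(a),np.cos(a)]])
# profile across the slot at stations along it, at z .014
for s in(-40,-32,-25,25,32,40,44):
    L=[]
    for t in range(-13,14):
        p=np.array([.5035,-.1884])+E.T@(np.array([t,s])/1000);u,v=proj(f,[p[0],p[1],.012]).round().astype(int);L.append('#' if c[v,u].max()<110 else '.')
    print(s,''.join(L))
go(.4976,.0832,.19,-6.7)"
```

```text
t: 38.3 tool_pos: [0.5044, -0.1898, 0.1935] tcp_rot: [0.728, 0.686, 0.0, 0.001] force: [-0.7, 0.1, -0.2] finger_gap: 0.0854 (265, 241, 91, 11) [ 0.4903 -0.2604] [0.0112 0.0937] jaw 86.6 shank jaw -86.3
(315, 132, 13, 91) [ 0.5057 -0.19  ] [0.0898 0.0122] jaw -3.1 shank jaw -0.3
-40 .........##############....
-32 #...........########.......
-25 ............########.......
25 ...........########........
32 ............#######........
40 ............######.........
44 ..............####.........
tcp [ 0.5034 -0.1893  0.1914] yaw -3.4 tilt 0.06 gap 0.0852 t 38.4 j6 -0.41
shift units [ 6.79 -0.55  0.04] turn z units 0.58 (deg -3.3 )
```

The long screw lies in its slot, head included, with floor showing on both sides. Now the short screw.

```bash
python3 -m crank '[{"travel":[0.85,-0.07,0],"turn":[0,0,0.58],"hand":-1},{"travel":[0.85,-0.02,0],"turn":[0,0,0],"hand":-1},{"travel":[0.85,-0.02,0],"turn":[0,0,0],"hand":-1},{"travel":[0.85,-0.02,0],"turn":[0,0,0],"hand":-1},{"travel":[0.85,-0.02,0],"turn":[0,0,0],"hand":-1},{"travel":[0.85,-0.02,0],"turn":[0,0,0],"hand":-1},{"travel":[0.85,-0.02,0],"turn":[0,0,0],"hand":-1},{"travel":[0.85,-0.02,0],"turn":[0,0,0],"hand":-1},{"travel":[0,0,0],"turn":[0,0,0],"hand":-1},{"travel":[0,0,0],"turn":[0,0,0],"hand":-1}]' | tr '\n' ' '
python3 scr.py .4976 .0832; python3 -c "
from h import *
go(.4976,.0832,.006,-6.7)"
```

```text
t: 39.23 tool_pos: [0.5246, 0.0831, 0.1907] tcp_rot: [0.746, 0.666, -0.001, -0.001] force: [0.2, -0.4, 0.0] finger_gap: 0.0857 (287, 152, 15, 62) [0.4986 0.0822] [0.0608 0.0139] jaw -8.0 shank jaw -22.8
tcp [0.5246 0.0819 0.1909] yaw -6.6 tilt 0.13 gap 0.0856 t 39.28 j6 0.16
shift units [-0.04 -0.66  4.62] turn z units 0.01 (deg -0.1 )
```

```bash
python3 -m crank '[{"travel":[-0.06,-0.65,0],"turn":[0,0,0.16],"hand":-0.6},{"travel":[0,0,0.6],"turn":[0,0,0],"hand":-0.4},{"travel":[0,0,0.8],"turn":[0,0,0],"hand":-0.2},{"travel":[0,0,0.8],"turn":[0,0,0],"hand":-0.2},{"travel":[0,0,0.8],"turn":[0,0,0],"hand":-0.2},{"travel":[0,0,0.8],"turn":[0,0,0],"hand":-0.2},{"travel":[0,0,0.5],"turn":[0,0,0],"hand":-0.2},{"travel":[0,0,0.3],"turn":[0,0,0],"hand":-0.2},{"travel":[0,0,0],"turn":[0,0,0],"hand":-0.2},{"travel":[0,0,0],"turn":[0,0,0],"hand":-0.2}]' 40 | tr '\n' ' '
```

```text
t: 40.12 tool_pos: [0.4986, 0.0812, 0.0076] tcp_rot: [0.753, 0.658, -0.001, -0.001] force: [-0.5, 1.1, 0.5] finger_gap: 0.0514
```

```bash
python3 -m crank '[{"travel":[0.02,0,0.07],"turn":[0,0,0],"hand":0.5},{"travel":[0,0,0],"turn":[0,0,0],"hand":1},{"travel":[0,0,0],"turn":[0,0,0],"hand":1},{"travel":[0,0,0],"turn":[0,0,0],"hand":1},{"travel":[0,0,0],"turn":[0,0,0],"hand":1},{"travel":[0,0,0],"turn":[0,0,0],"hand":1},{"travel":[0,0,0],"turn":[0,0,0],"hand":1}]' 40 | tr '\n' ' '
python3 -m crank '[{"travel":[0,0,-0.4],"turn":[0,0,0],"hand":1},{"travel":[0,0,-0.8],"turn":[0,0,0],"hand":1},{"travel":[0,0,-0.8],"turn":[0,0,0],"hand":1},{"travel":[0,0,-0.8],"turn":[0,0,0],"hand":1},{"travel":[0,0,0],"turn":[0,0,0],"hand":1},{"travel":[0,0,0],"turn":[0,0,0],"hand":1}]' | tr '\n' ' '
python3 - <<'E'
from h import *
go(.6514,-.1943,.12,-4)
f=grab("wrist");w=f["color"];cv2.imwrite("pics/w17.png",w);w=w.max(2)
o=status.get_obs();M=R.from_quat(o["tcp_rot"]).as_matrix()
for r in range(160,270,6):
    x=np.where(w[r,280:362]<85)[0]+280;print(r,(M.T@(ray(f,321,r,o["tool_pos"][2]+.003)-o["tool_pos"]))[0].round(4),(x.min(),x.max()) if len(x) else "",end="; ")
a=pickle.load(open("w2.p","rb")) if 0 else None
E
```

```text
t: 40.7 tool_pos: [0.4997, 0.0831, 0.0059] tcp_rot: [0.752, 0.659, 0.0, 0.0] force: [-0.5, -0.9, 8.2] finger_gap: 0.0068 t: 41.2 tool_pos: [0.5003, 0.0832, 0.119] tcp_rot: [0.752, 0.659, 0.002, 0.001] force: [-0.2, -0.1, -1.2] finger_gap: 0.007 tcp [0.5003 0.0832 0.119 ] yaw -7.6 tilt 0.22 gap 0.007 t 41.2 j6 0.18
shift units [-6.38  4.66 -0.01] turn z units -0.63 (deg 3.6 )
160 0.0471 ; 166 0.0446 ; 172 0.0421 ; 178 0.0395 ; 184 0.037 ; 190 0.0344 ; 196 0.0317 ; 202 0.0291 (np.int64(312), np.int64(330)); 208 0.0264 (np.int64(312), np.int64(330)); 214 0.0237 (np.int64(312), np.int64(330)); 220 0.0209 (np.int64(311), np.int64(330)); 226 0.0182 (np.int64(312), np.int64(330)); 232 0.0154 (np.int64(313), np.int64(330)); 238 0.0126 (np.int64(312), np.int64(330)); 244 0.0097 (np.int64(311), np.int64(331)); 250 0.0068 (np.int64(309), np.int64(332)); 256 0.0039 (np.int64(286), np.int64(356)); 262 0.001 (np.int64(281), np.int64(361)); 268 -0.002 (np.int64(280), np.int64(361));
```

```bash
python3 - <<'E'
from h import *
import pickle
a=pickle.load(open("w2.p","rb"));s=pickle.load(open("s11.p","rb"))
for n,p in(("cornerR",(272,263)),("cornerT",(218,222)),("hous",(330,297))):
    for z in(.03,.06,.09,.12):
        q=ray(a,*p,z);print(n,z,q.round(3),"side px",proj(s,q).round(0))
E
```

```text
cornerR 0.03 [ 0.696 -0.242  0.03 ] side px [379. 259.]
cornerR 0.06 [ 0.682 -0.237  0.06 ] side px [373. 247.]
cornerR 0.09 [ 0.667 -0.232  0.09 ] side px [366. 233.]
cornerR 0.12 [ 0.653 -0.227  0.12 ] side px [360. 220.]
cornerT 0.03 [ 0.637 -0.31   0.03 ] side px [356. 280.]
cornerT 0.06 [ 0.627 -0.301  0.06 ] side px [351. 264.]
cornerT 0.09 [ 0.616 -0.291  0.09 ] side px [346. 249.]
cornerT 0.12 [ 0.606 -0.281  0.12 ] side px [341. 234.]
hous 0.03 [ 0.749 -0.163  0.03 ] side px [394. 240.]
hous 0.06 [ 0.731 -0.164  0.06 ] side px [388. 229.]
hous 0.09 [ 0.712 -0.164  0.09 ] side px [381. 218.]
hous 0.12 [ 0.694 -0.165  0.12 ] side px [374. 206.]
```

```bash
python3 -m crank '[{"travel":[-0.38,0.26,0],"turn":[0,0,0],"hand":1},{"travel":[-0.75,0.55,0],"turn":[0,0,0],"hand":1},{"travel":[-0.75,0.55,0],"turn":[0,0,0],"hand":1},{"travel":[-0.75,0.55,0],"turn":[0,0,0],"hand":1},{"travel":[-0.75,0.55,0],"turn":[0,0,0],"hand":1},{"travel":[-0.75,0.55,0],"turn":[0,0,0],"hand":1},{"travel":[-0.75,0.55,0],"turn":[0,0,0],"hand":1},{"travel":[-0.75,0.55,0],"turn":[0,0,0],"hand":1},{"travel":[-0.75,0.55,0],"turn":[0,0,-0.63],"hand":1},{"travel":[0,0,0],"turn":[0,0,0],"hand":1},{"travel":[0,0,0],"turn":[0,0,0],"hand":1}]' | tr '\n' ' '
python3 - <<'E'
from h import *
go(.6514,-.1943,.012,-4)
E
```

```text
t: 42.17 tool_pos: [0.6499, -0.1962, 0.115] tcp_rot: [0.732, 0.681, -0.001, -0.001] force: [-0.4, 0.7, -0.1] finger_gap: 0.0069 tcp [ 0.6499 -0.1962  0.115 ] yaw -4.1 tilt 0.13 gap 0.0069 t 42.17 j6 -0.31
shift units [0.05 0.04 2.57] turn z units -0.02 (deg 0.1 )
```

```bash
python3 -m crank '[{"travel":[0.04,0.02,0.4],"turn":[0,0,0],"hand":1},{"travel":[0,0,0.6],"turn":[0,0,0],"hand":1},{"travel":[0,0,0.6],"turn":[0,0,0],"hand":1},{"travel":[0,0,0.4],"turn":[0,0,0],"hand":1},{"travel":[0,0,0.2],"turn":[0,0,0],"hand":1},{"travel":[0,0,0.1],"turn":[0,0,0],"hand":1},{"travel":[0,0,0],"turn":[0,0,0],"hand":1},{"travel":[0,0,0],"turn":[0,0,0],"hand":1}]' | tr '\n' ' '
python3 -m crank '[{"travel":[0,0,0.1],"turn":[0,0,0],"hand":1},{"travel":[0,0,0.08],"turn":[0,0,0],"hand":1},{"travel":[0,0,0],"turn":[0,0,0],"hand":1}]' | tr '\n' ' '
python3 -m crank '[{"travel":[0,0,0.08],"turn":[0,0,0],"hand":1},{"travel":[0,0,0],"turn":[0,0,0],"hand":1}]' | tr '\n' ' '
```

```text
t: 42.83 tool_pos: [0.6513, -0.1928, 0.0258] tcp_rot: [0.731, 0.682, 0.0, 0.0] force: [0.1, 0.2, -0.7] finger_gap: 0.0066 t: 43.08 tool_pos: [0.651, -0.193, 0.0179] tcp_rot: [0.731, 0.682, -0.0, -0.0] force: [-0.8, -0.1, -0.4] finger_gap: 0.0067 t: 43.25 tool_pos: [0.6509, -0.193, 0.0145] tcp_rot: [0.731, 0.682, -0.0, -0.0] force: [-0.1, 0.3, -0.1] finger_gap: 0.0072
```

```bash
python3 -m crank '[{"travel":[0,0,0.06],"turn":[0,0,0],"hand":1},{"travel":[0,0,0.02],"turn":[0,0,0],"hand":1},{"travel":[0,0,0],"turn":[0,0,0],"hand":1}]' | tr '\n' ' '
python3 -m crank '[{"travel":[0,0,0],"turn":[0,0,0],"hand":0.35},{"travel":[0,0,0],"turn":[0,0,0],"hand":0.35},{"travel":[0,0,0],"turn":[0,0,0],"hand":0.35},{"travel":[0,0,-0.4],"turn":[0,0,0],"hand":0.35},{"travel":[0,0,-0.8],"turn":[0,0,0],"hand":0.35},{"travel":[0,0,-0.9],"turn":[0,0,0],"hand":0.35},{"travel":[0,0,-0.9],"turn":[0,0,0],"hand":0.35},{"travel":[0,0,-0.9],"turn":[0,0,0],"hand":0.35},{"travel":[0,0,-0.9],"turn":[0,0,0],"hand":0.35},{"travel":[0,0,-0.9],"turn":[0,0,0],"hand":0.35},{"travel":[0,0,-0.6],"turn":[0,0,0],"hand":0.35},{"travel":[0,0,0],"turn":[0,0,0],"hand":0.35}]' | tr '\n' ' '
python3 -c "
from h import *
go(.52,.0,.3,0)"
```

```text
t: 43.5 tool_pos: [0.6513, -0.1931, 0.012] tcp_rot: [0.731, 0.682, 0.0, 0.0] force: [-1.9, 0.2, 4.5] finger_gap: 0.0066 t: 44.5 tool_pos: [0.6531, -0.1938, 0.2698] tcp_rot: [0.731, 0.682, 0.002, 0.004] force: [-0.1, -0.2, 1.3] finger_gap: 0.0275 tcp [ 0.6531 -0.1938  0.2698] yaw -4.0 tilt 0.5 gap 0.0275 t 44.5 j6 -0.31
shift units [ 4.6  -3.65 -0.8 ] turn z units -0.7 (deg 4.0 )
```

```bash
python3 -m crank '[{"travel":[0.9,-0.5,-0.1],"turn":[0,0,0],"hand":0.35},{"travel":[0.9,-0.5,-0.1],"turn":[0,0,0],"hand":0.35},{"travel":[0.9,-0.5,-0.1],"turn":[0,0,0],"hand":0.35},{"travel":[0.6,-0.5,0],"turn":[0,0,0],"hand":0.35},{"travel":[0,0,0],"turn":[0,0,0],"hand":0.35},{"travel":[0,0,0],"turn":[0,0,0],"hand":0.35}]' | tr '\n' ' '
python3 - <<'E'
from h import *
import pickle
f=grab("wrist");a=f["color"];s=grab("side")["color"];r=pickle.load(open("w14.p","rb"))["color"]
m=np.zeros((600,800,3),np.uint8)
m[:300,:480]=cv2.resize(a[40:290,150:550],(480,300),interpolation=cv2.INTER_CUBIC)
m[:300,480:]=cv2.resize(r[100:260,230:400],(320,300),interpolation=cv2.INTER_CUBIC)
m[300:,:480]=cv2.resize(s[200:325,245:445],(480,300),interpolation=cv2.INTER_CUBIC)
u,v=proj(f,[.4885,-.0686,.02]).astype(int);m[300:,480:]=cv2.resize(a[v-55:v+55,u-58:u+58],(320,300),interpolation=cv2.INTER_CUBIC)
cv2.imwrite("pics/final.png",m)
E
```

```text
t: 45.0 tool_pos: [0.5797, -0.0544, 0.2757] tcp_rot: [0.731, 0.683, -0.0, -0.0] force: [-0.3, -0.9, -0.4] finger_gap: 0.0276
```

View pics/final.png

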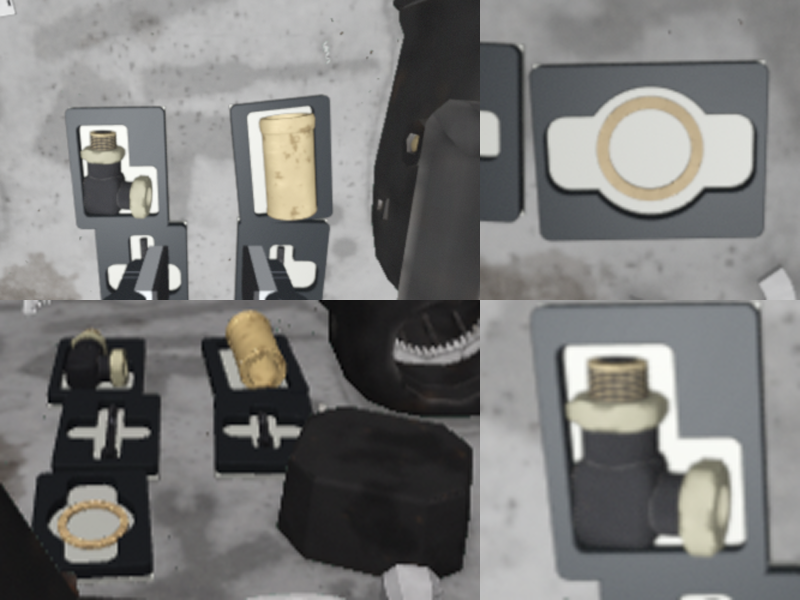

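The montage shows all five parts in their pockets: elbow and bush at top left, ring centred at top right, both screws in their slots in the side view. The gripper is clear, so I'm handing in.

```bash
python3 -c "
from h import *
print(ctrl.job_done())"
```

```text
the job is handed in; nothing more can be done
None
```

I placed all five parts in their inserts in the order listed: bush, elbow, ring, long screw, short screw. I handed the job in at about 45 s of the 102 s, with the gripper raised clear of everything.

**Floor contact:** The bush, elbow and both screws were lowered until I read floor contact, within about 1 mm of the expected height. The ring gave no contact reading. It was released within 1 mm of its computed floor height, and afterwards its centre measured about 1 mm from the pocket centre.

**Final picture:** It shows the bush, elbow and both screws inside their pockets, and the ring lying flat in its pocket in the side view.

**Less certain:**
- I checked the short screw only by contact height and the side view, not by a close-up.
- The elbow looks close to one wall of its pocket, but it went in with no side force.
- The first grip on the bush was too high, so I redid it lower before lifting.
- While feeling for the bench before gripping the ring, the fingertips briefly pressed with 43 N. That is under the 120 N wrist limit, and I took it as finger contact, which the 40 N arm-and-body limit does not cover.

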